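# Refit the return spring of the tube labeller's roller arm

### The arm

A 6-joint arm with a two-finger parallel gripper is mounted at the origin on the work surface. World frame = base frame: x ahead of the robot, y to its left, z up, the work surface at z = 0. Lengths are in m, angles in degrees, forces in N, time in s.
With the tool pointing down it reaches from about 0.25 to 0.725 m from the base axis. Payload 9.7 kg.
Tool frame: the origin (TCP) lies at the very end of the fingers, on their centre line; the grasp point (between the pads) lies 19 mm behind it (bot.grip_depth is the distance from the TCP to the grasp point, in m); z points along the fingers, y is the direction in which the jaws open and shut (so a half turn about z gives the same grasp; the last joint's range is limited). The gripper opens to 85 mm and grips with 20 to 120 N. Pads are 22 mm wide; open, the fingers measure 114 mm over their backs; the gripper's body (76 mm by 85 mm) begins 54 mm behind the grasp point. The pads swing forward as they close: fully open they stand 13 mm farther back than shut.
Start: joints at [75.86, 4.979, 10.078, 95.1, 0, 90], TCP at [0.134, 0.533, 0.231] pointing down, gripper open.
Joint ranges: [-179.16, 179.16], [-48.56, 103.87], [-65.8, 70.77], [-126.05, 130.52], [-82.76, 87.17], [-180, 180]. Speed limits (degrees/s): [127.2, 127.2, 147.25, 180, 180, 180].

### API

Orientations are given as [roll, pitch, yaw] about the fixed x, y, z axes, in that order (R = Rz(yaw) Ry(pitch) Rx(roll)).
In Python, from workcell import bot, viewer gives the robot as it stands.
- The arm moves only by the tool arm_command, never from a script. Its argument "motion" is a list of rows, each a list of 3 entries, a list of its own where there are three numbers: the opening, from 0 (shut) to 1 (fully open), then the shift along the tool's x, y, z in units of 60 mm (1.0 is 60 mm), then the turn, a rotation vector about the tool's x, y, z in units of 6 degrees (1.0 is 6 degrees). A call has 1 to 12 rows; each row shifts and turns the commanded pose from where the row before left it, along the tool's axes as they then stand; what a row does not reach is not made up. A row lasts 1/8 s, in which the tool goes at most 62.5 mm and 10.7 degrees, less where a joint would pass 70% of its speed; a pose out of reach is approached as far as the arm can. A call is refused whole if a number of a shift passes 1 or a number of a turn 1, either way. A call with a gripper value outside its range is refused whole. The fingers move at their own pace and stop on an object; "newtons" is the grip in N (left out, the last holds). Time passes only in rows, so rows that do not move let the fingers close. It gives the time, the measured TCP pose, the force and the opening at its end, in the units of the state.
- bot.get_obs(): the state, without advancing time (a new reading comes with each control period).
- viewer.camera(name): name is "scene" or "top"; returns the picture (384x512x3 uint8, blue, green, red); there is no depth.
- viewer.calibration(name): a dict with "fx", "fy", "cx", "cy" (pixels), "T" (4x4, takes a point from camera to world coordinates). Camera axes: x right, y down, z forward; pixel columns grow to the right and rows downward; lengths in m; the calibration is good to about 2 mm. A picture is of the moment at which its call begins. calibration takes no time and is no camera call.
- bot.job_done(): hands the job in, once; it reports no verdict.
The state is a dict: "time": time; "q": joint angles; "qd": joint speeds; "joint_efforts": joint torques, N m; "ee_pos": TCP position; "tcp_rot": TCP orientation; "wrist_force": force on the tool from outside, world axes, zero at the start; "torque": the same for the moment, N m; "opening": finger opening in m.
Only numpy, scipy, OpenCV 4.12 (cv2) and the standard library are available. Lean on these libraries where they do the work, as an engineer would, in place of code of your own. Each camera call takes 0.05 s, during which the arm holds its last target.

### The job

The return spring of the tube labeller's blue roller arm has come off and lies in the blue parts tray. First hook the spring's steel prong down into the hole at the free end of the roller arm, then stretch the spring and drop the ring at its other end right down over the brass post low on the sloping deck, so that the spring is left pulling the arm fully home. Leave everything else in the tray and on the desk where it is.

Things in the scene. Friction and masses are not known exactly. Their poses are not given: they have to be found in the camera images.
- hook_tab (a point): Spring, hook end: centre of the orange plastic grip tab that stands above the steel prong; the tab is 16 mm along the spring, 14 mm across it (grip it across) and 32 mm high (from 20 mm below this point to 12 mm above it). Axes are the spring's: x along it from the prong to the ring, z up from the prong's tip through the tab, y across.
- prong_tip (a point): Tip of the spring's steel prong (8 mm diameter, tapered tip, 16 mm long below the orange tab). It is 36 mm below hook_tab. Axes as hook_tab.
- eye_tab (a point): Spring, ring end: grip point of the second orange tab, which is 16 mm along the spring and 14 mm across; its top is 12 mm above this point and its foot 36 mm below, level with the prong's tip and the ring's underside. It lies 90 mm from hook_tab along x with the spring slack. Axes as hook_tab.
- eye_center (a point): Centre of the flat steel ring at the spring's other end: hole 15 mm, outside 28 mm, 6 mm thick; 28 mm beyond eye_tab along x, 33 mm below it. Axes as hook_tab. The slack spring measures 118 mm from the prong's axis to the ring's centre.
- stretch (a joint): How far the spring is stretched, m (0 slack, stop at 0.045). It is tight-wound: it takes 2.4 N to begin and 0.3 N more per mm. It only lengthens; it does not bend. The spring weighs about 75 g and starts slack, standing level in the tray on prong tip and ring, tabs up.
- lever_hole (a point): Centre of the mouth (upper side) of the 12 mm through-hole in the 28 mm square, 6 mm thick plate at the free end of the blue roller arm; 22 mm off the deck, nothing below it. Axes turn with the arm: z is the deck's normal (the deck slopes 30 degrees, rising away from the robot), x up the slope when the arm is home, y from the hole to the arm's pivot.
- lever_pivot (a point): Pivot of the roller arm, at the height of lever_hole off the deck. The hole goes round it on a 100 mm radius. Axes are the deck's: x up the slope, y across to the left, z normal to it.
- lever (a joint): Angle of the roller arm, rad: 0 is fully home against its stop (hole at its lowest on the slope, straight up the slope from the post), growing as the free end swings up the slope (counter-clockwise seen from above the deck), up to 0.45. It stays where left (0.6 N at the hole moves it) and the fitted spring pulls it home.
- post_tip (a point): Tip of the brass spring post, 8 mm diameter, 18 mm high from the deck, standing normal to the deck on a 22 mm steel washer 3 mm thick, 140 mm straight down the slope from the hole when the arm is home. Axes are the deck's, as lever_pivot. With the prong fully in the hole and the spring parallel to the deck, the ring's centre lies 9 mm below the tip.
- machine: The white tube labeller, 280 mm wide; origin on the desk, x away from its low front. Its housing leans over the deck from 100 mm up the slope of the hole's home, 120 mm high: approach along the deck's normal. A capped tube (72 mm off the deck), label roll, pins and knob (under 40 mm) stand 40 mm or more beside the line hole to post: open the gripper only part way.
- tray: The blue parts tray, 250 by 250 mm, rim 12 mm, floor 4 mm thick; origin at the centre of its underside.
- spare_roller: Black rubber roller, 24 mm diameter, 38 mm high, standing in the tray; leave it. Origin at the centre of its underside.
- thumb_nut: Brass thumb nut, 26 mm diameter, 24 mm high, in the tray; leave it. Origin at the centre of its underside.
- mug: White mug, 80 mm diameter, 90 mm high, on the desk; leave it. Origin under its centre.
- jar: Jar with a white lid, 40 mm diameter, 55 mm high, between labeller and tray; leave it. Origin under its centre.
- label_carton: Cardboard carton, 100 by 75 by 55 mm high; leave it. Origin under its centre.
- tape_roll: Yellow roll of tape, 76 mm diameter, 20 mm high; leave it. Origin under its centre.
- tube_rack: White rack with capped tubes, 60 by 140 mm, 78 mm high; leave it. Origin under its centre.
Things that resemble listed ones, but are neither listed nor needed, are in the scene too. Of the things that look like the part that bears hook_tab, take the one that is nearest to the robot's base at the start.

How it is judged:
By the outcome, as a careful person would: the job done as asked, in the order asked, and still so for the second after the job is handed in, with the robot touching nothing.
It also fails if it takes over 61 s, if anything falls off the work surface, if the arm or the gripper's body presses on something with over 40 N, if the wrist force passes 120 N, or if a joint passes its speed limit or range.

## Working session

There is one attempt and no reset: what is moved stays moved. The work goes in short steps, Python scripts to look and compute and a tool call to move; the robot and the scene stay as the last step left them, time stands still between calls to the robot, and variables do not carry over. Pictures are saved under pics/ and viewed, and the job is handed in when it is done.

Besides the shell and the picture viewer there is one more tool, called as name(argument=value, ...), one argument or row to a line, values as JSON. arm_command: Moves the arm, as the interface text tells. Its arguments: {"type":"object","properties":{"motion":{"type":"array"},"newtons":{"type":"number"}},"required":["motion"]}

```bash
ls; mkdir -p pics; python3 - <<'E'
from workcell import bot, viewer
import cv2, numpy as np
np.set_printoptions(precision=4,suppress=True)
for n in ("scene","top"):
    im=viewer.camera(n); cv2.imwrite(f"pics/{n}0.png",im)
    c=viewer.calibration(n); print(n,c)
print(bot.get_obs(), bot.grip_depth)
E
```

```text
pics
scene {'fx': 390.34288739551397, 'fy': 390.34288739551397, 'cx': 263.7338738086413, 'cy': 192.6931820226718, 'T': array([[ 0.9354,  0.2868, -0.2066,  0.8356],
       [ 0.3529, -0.7252,  0.5911, -0.6651],
       [ 0.0197, -0.6259, -0.7797,  1.1479],
       [ 0.    ,  0.    ,  0.    ,  1.    ]])}
top {'fx': 444.49045424653923, 'fy': 444.49045424653923, 'cx': 252.87269913353407, 'cy': 189.49928752280923, 'T': array([[-0.0209, -0.9975,  0.0677,  0.4474],
       [-0.9996,  0.0194, -0.0226,  0.1443],
       [ 0.0212, -0.0681, -0.9975,  1.6382],
       [ 0.    ,  0.    ,  0.    ,  1.    ]])}
{'time': 0.1, 'q': array([75.8602,  5.0082, 10.0393, 95.0979, -0.0007, 90.    ]), 'qd': array([-0.0323, -0.0202,  0.1293, -0.0237, -0.1039, -0.1157]), 'joint_efforts': array([  0.0011, -52.156 ,  46.5655,   0.016 ,   0.0001,  -0.    ]), 'ee_pos': array([0.1343, 0.5331, 0.2307]), 'tcp_rot': array([-179.9331,    0.0007,  165.8602]), 'wrist_force': array([ 0.6763, -0.3202,  0.2756]), 'torque': array([-0.0125,  0.0078, -0.0138]), 'opening': 0.08513972026677244} 0.0187
```

View pics/scene0.png

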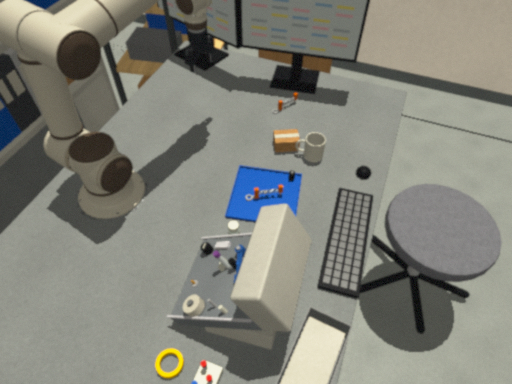

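View pics/top0.png

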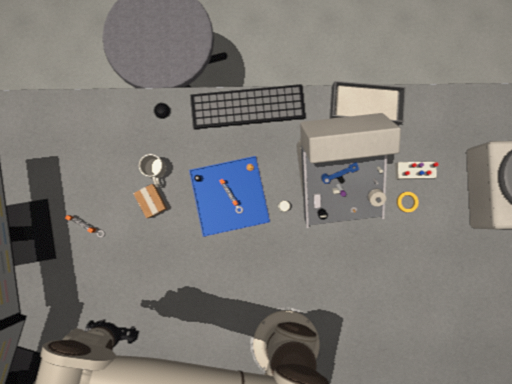

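Spring look-alikes: one in the blue tray (top image, about 231,195) and one on the bare desk (top, about 85,225). The tray spring is nearer the base, and it is the one the task names. I'll check it in close crops.

```bash
python3 - <<'E'
import cv2
t=cv2.imread("pics/top0.png"); s=cv2.imread("pics/scene0.png")
def crop(im,x0,x1,y0,y1,k,n): cv2.imwrite(n,cv2.resize(im[y0:y1,x0:x1],None,fx=k,fy=k,interpolation=cv2.INTER_CUBIC))
crop(t,185,275,150,240,6,"pics/t_tray.png")
crop(t,295,395,135,232,6,"pics/t_mach.png")
crop(s,220,310,155,225,8,"pics/s_tray.png")
crop(s,170,270,225,325,6,"pics/s_mach.png")
E
```

```text
(no output)
```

View pics/t_tray.png

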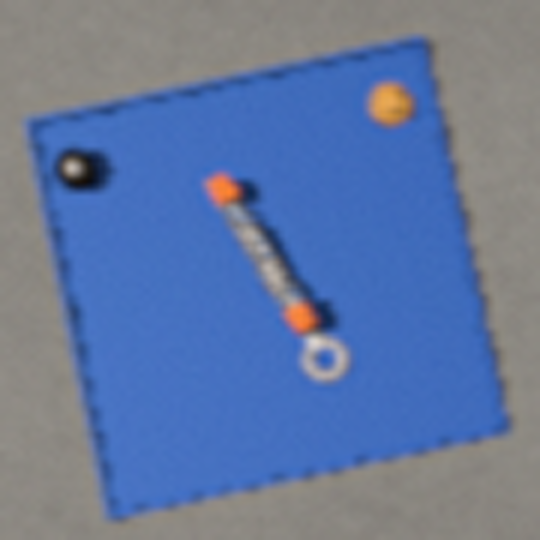

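View pics/t_mach.png

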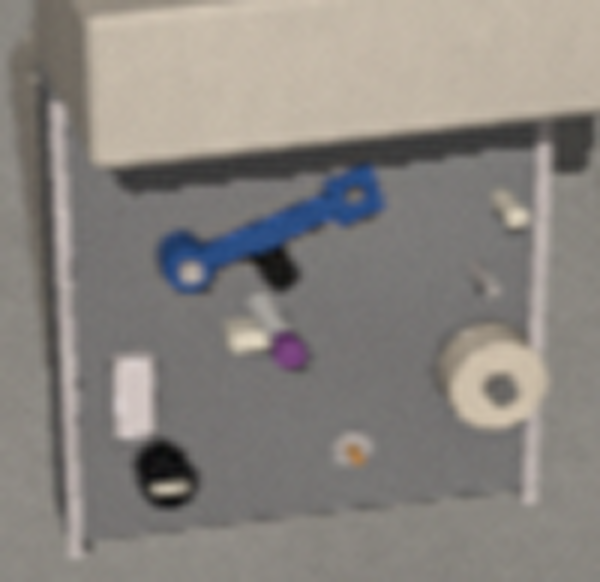

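View pics/s_tray.png

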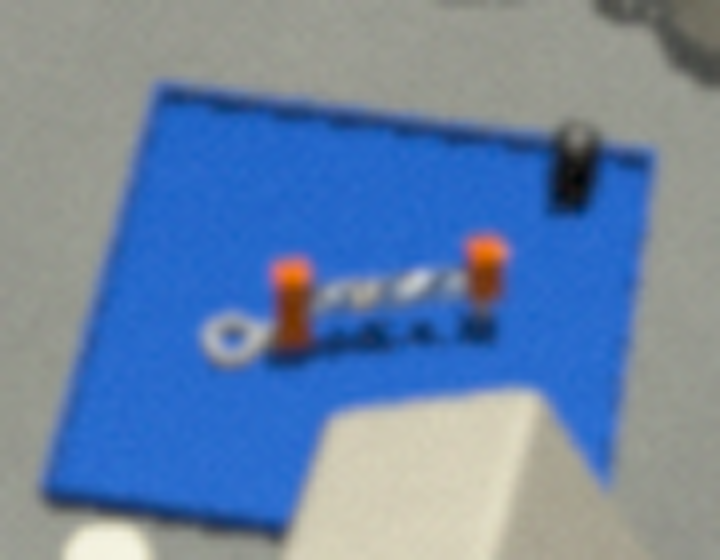

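View pics/s_mach.png

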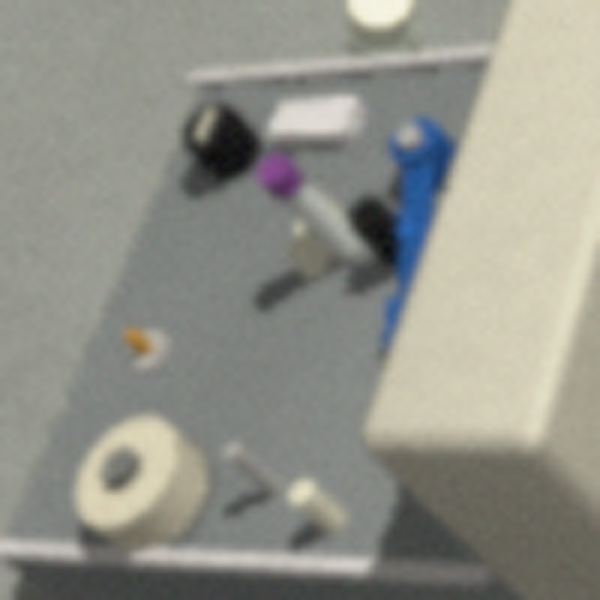

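The tray spring's prong end is at about (222,181) and its ring at about (239,210) in the top image. The roller arm is swung up the slope: hole at about (354,168), pivot at about (326,180), post at about (354,210). Next I'll measure and fit the geometry.

```bash
cat > h.py <<'E'
import numpy as np, cv2
from scipy.spatial.transform import Rotation as Ro
from scipy.optimize import least_squares
from workcell import bot, viewer
np.set_printoptions(precision=4,suppress=True)
C={n:viewer.calibration(n) for n in("scene","top")}
def proj(n,p):
    c=C[n];T=np.linalg.inv(c["T"]);q=T[:3,:3]@np.asarray(p)+T[:3,3]
    return np.array([c["fx"]*q[0]/q[2]+c["cx"],c["fy"]*q[1]/q[2]+c["cy"]])
def ray(n,u,v):
    c=C[n];d=c["T"][:3,:3]@np.array([(u-c["cx"])/c["fx"],(v-c["cy"])/c["fy"],1.]);return c["T"][:3,3],d
def onz(n,u,v,z):
    o,d=ray(n,u,v);return o+d*(z-o[2])/d[2]
def tri(obs):
    A=[];b=[]
    for n,u,v in obs:
        o,d=ray(n,u,v);d=d/np.linalg.norm(d);P=np.eye(3)-np.outer(d,d);A.append(P);b.append(P@o)
    return np.linalg.lstsq(np.vstack(A),np.hstack(b),rcond=None)[0]
def tocrop(x0,y0,k,p): return ((p[0]-x0+.5)*k-.5,(p[1]-y0+.5)*k-.5)
def fromcrop(x0,y0,k,p): return ((p[0]+.5)/k+x0-.5,(p[1]+.5)/k+y0-.5)
E
python3 - <<'E'
from h import *
f=lambda p:fromcrop(185,150,6,p); g=lambda p:fromcrop(295,135,6,p)
fs=lambda p:fromcrop(220,155,8,p); gs=lambda p:fromcrop(170,225,6,p)
print("hook top",onz("top",*f((222,188)),.052), onz("scene",*fs((487,248)),.052))
print("eye top",onz("top",*f((301,317)),.052), onz("scene",*fs((294,270)),.052))
print("ring",onz("top",*f((325,358)),.007), onz("scene",*fs((234,338)),.007))
for nm,a,b in (("post",(356,458),(131,335)),("pivot",(190,270),(410,134))):
    P=tri([("top",*g(a)),("scene",*gs(b))]); print(nm,P,proj("top",P)-g(a),proj("scene",P)-gs(b))
print("hole z", onz("top",*g((355,195)),.15))
E
```

```text
hook top [0.588  0.2197 0.052 ] [0.5902 0.2196 0.052 ]
eye top [0.5101 0.174  0.052 ] [0.5129 0.175  0.052 ]
ring [0.4865 0.1607 0.007 ] [0.4886 0.1612 0.007 ]
post [ 0.4707 -0.2454  0.0789] [0.0069 0.011 ] [ 0.0155 -0.0012]
pivot [ 0.5761 -0.1351  0.163 ] [-0.0135 -0.026 ] [-0.0337  0.0022]
hole z [ 0.6178 -0.2324  0.15  ]
```

```bash
python3 - <<'E'
import cv2
t=cv2.imread("pics/top0.png"); s=cv2.imread("pics/scene0.png")
def crop(im,x0,x1,y0,y1,k,n): cv2.imwrite(n,cv2.resize(im[y0:y1,x0:x1],None,fx=k,fy=k,interpolation=cv2.INTER_CUBIC))
a=cv2.resize(t[200:220,340:370],None,fx=13,fy=13,interpolation=cv2.INTER_CUBIC)
b=cv2.resize(s[272:292,180:210],None,fx=13,fy=13,interpolation=cv2.INTER_CUBIC)
c=cv2.resize(t[160:190,315:365],None,fx=16,fy=16,interpolation=cv2.INTER_CUBIC)[:,:800]
cv2.imwrite("pics/post.png",cv2.hconcat([a,b])); cv2.imwrite("pics/lever.png",c)
E
```

```text
(no output)
```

View pics/post.png

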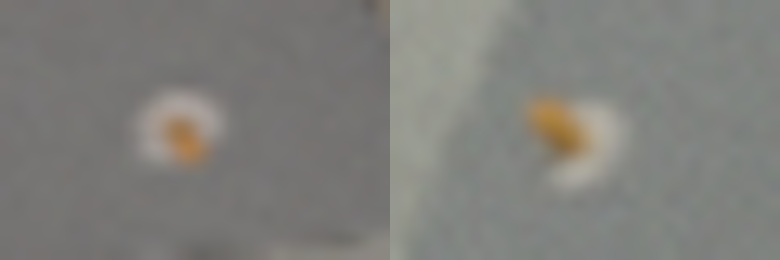

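View pics/lever.png

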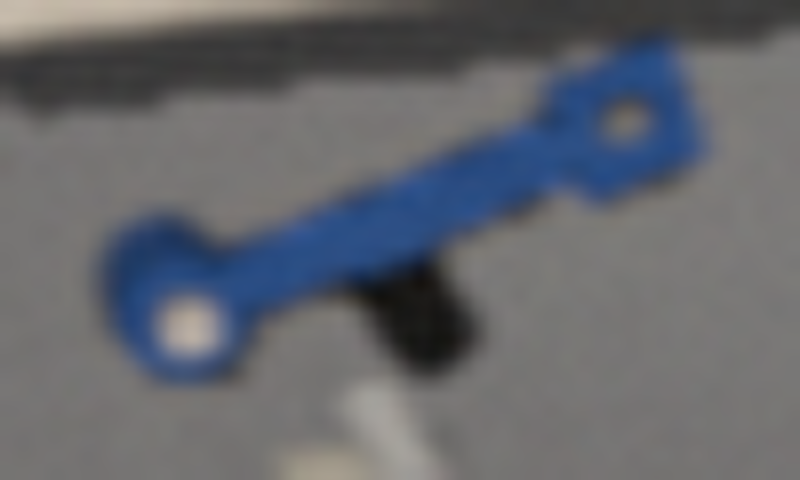

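```bash
cat >> h.py <<'E'
def deckR(psi):
    s=np.deg2rad(30);c,si=np.cos(s),np.sin(s)
    x=np.array([c,0,si]);y=np.array([0,1.,0]);z=np.array([-si,0,c])
    return Ro.from_euler('z',psi).as_matrix()@np.stack([x,y,z],1)
def hole_d(th): # relative to post base in deck coords
    return np.array([140+100*np.sin(th),100-100*np.cos(th),22])/1e3
E
python3 - <<'E'
from h import *
k=lambda x0,y0,s,p: fromcrop(x0,y0,s,p)
obs=[("top",*k(340,200,13,(190,152)),"tip",1),("scene",*k(180,272,13,(156,108)),"tip",1),
("top",*k(340,200,13,(181,128)),"base",.7),("scene",*k(180,272,13,(188,145)),"base",.7),
("top",*k(315,160,16,(189,327)),"piv",1),("scene",*k(170,225,6,(411,135)),"piv",1),
("top",*k(315,160,16,(627,119)),"hole",1)]
def pts(p):
    R=deckR(p[3]);b=p[:3]
    return dict(tip=b+R@[0,0,.018],base=b+R@[0,0,.003],piv=b+R@[.14,.1,p[5]],hole=b+R@hole_d(p[4]))
def res(p):
    P=pts(p);return np.hstack([(proj(n,P[m])-[u,v])*w for n,u,v,m,w in obs])
r=least_squares(res,[.47,-.245,.07,0,.3,.03])
print(r.x,np.rad2deg(r.x[3:5])); print(r.fun.reshape(-1,2)); print(pts(r.x))
print(deckR(r.x[3]))
E
```

```text
[ 0.4791 -0.2446  0.0662  0.0919  0.3218  0.0299] [ 5.2654 18.4388]
[[ 0.0029 -0.1825]
 [-0.3885  0.088 ]
 [-0.3392 -0.2573]
 [ 0.0347 -0.1079]
 [-0.1084 -0.3183]
 [-0.2858  0.0139]
 [-0.0298  0.0107]]
{'tip': array([ 0.4702, -0.2454,  0.0818]), 'base': array([ 0.4776, -0.2447,  0.0688]), 'piv': array([ 0.5758, -0.1353,  0.1621]), 'hole': array([ 0.6157, -0.2269,  0.1711])}
[[ 0.8624 -0.0918 -0.4979]
 [ 0.0795  0.9958 -0.0459]
 [ 0.5     0.      0.866 ]]
```

```bash
python3 - <<'E'
from h import *
from scipy.optimize import brentq
k=lambda p: fromcrop(295,135,6,p)
for a,b in (((57,105),(77,555)),((545,125),(530,500)),((50,105),(69,555))):
    n=np.cross(ray("top",*k(a))[1],ray("top",*k(b))[1])
    print(np.rad2deg(brentq(lambda p:n@deckR(p)[:,0],-.5,.5)))
f=lambda p:fromcrop(170,225,6,p)
for a,b in (((190,78),(490,48)),((5,548),(370,568))):
    pass
# deck front edge
n=np.cross(ray("top",*k((90,545)))[1],ray("top",*k((525,495)))[1])
print(np.rad2deg(brentq(lambda p:n@deckR(p)[:,1],-.5,.5)))
# housing top edges
for a,b in (((92,165),(598,112)),((90,15),(300,0))):
    n=np.cross(ray("top",*k(a))[1],ray("top",*k(b))[1]);print(np.rad2deg(brentq(lambda p:n@deckR(p)[:,1],-.5,.5)))
E
```

```text
5.627812459335003
5.802556593477838
5.4131756814934375
5.300539498914739
4.956711254371197
3.144937194875514
```

```bash
cat >> h.py <<'E'
def cur():
    o=bot.get_obs();return np.array(o["ee_pos"]),Ro.from_euler('xyz',o["tcp_rot"],degrees=True),o
def plan(p=None,R=None,turnfirst=False):
    """units total: shift in (current or final) tool frame, turn"""
    p0,R0,o=cur()
    tv=np.zeros(3)
    if R is not None:
        tv=(R0.inv()*R).as_rotvec(degrees=True)/6
    Rf=(R if (turnfirst and R is not None) else R0)
    sh=Rf.inv().apply(np.asarray(p)-p0)/.06 if p is not None else np.zeros(3)
    print("t",o["time"],"pos",p0,"rpy",o["tcp_rot"],"q",o["q"],"F",o["wrist_force"],"open",o["opening"])
    print("shift units",sh,"turn units",tv)
    return sh,tv
def down(yaw): return Ro.from_euler('xyz',[180,0,yaw],degrees=True)
PSI=np.deg2rad(5.4)
E
python3 - <<'E'
from h import *
plan([.5115,.1745,.12],down(210))
E
```

```text
t 0.1 pos [0.1343 0.5331 0.2307] rpy [-179.9331    0.0007  165.8602] q [75.8602  5.0082 10.0393 95.0979 -0.0007 90.    ] F [ 0.6763 -0.3202  0.2756] open 0.08513972026677244
shift units [-7.5562 -4.2585  1.8493] turn units [-0.0106 -0.0042 -7.3566]
```

arm_command(
  motion=[
    [0.5,[-0.63,-0.355,0.14],[0,0,0]],
    [0.5,[-0.63,-0.355,0.14],[0,0,0]],
    [0.5,[-0.63,-0.355,0.14],[0,0,0]],
    [0.5,[-0.63,-0.355,0.14],[0,0,0]],
    [0.5,[-0.63,-0.355,0.14],[0,0,0]],
    [0.5,[-0.63,-0.355,0.14],[0,0,0]],
    [0.5,[-0.63,-0.355,0.14],[0,0,0]],
    [0.5,[-0.63,-0.355,0.14],[0,0,0]],
    [0.5,[-0.63,-0.355,0.14],[0,0,0]],
    [0.5,[-0.63,-0.355,0.14],[0,0,0]],
    [0.5,[-0.63,-0.355,0.14],[0,0,0]],
    [0.5,[-0.63,-0.355,0.14],[0,0,0]],
  ],
  newtons=40,
)

```text
time: 1.6
ee_pos: [0.5126, 0.1734, 0.1299]
tcp_rot: [-180.0, -0.0, 165.9]
wrist_force: [0.1, 0.6, 0.0]
opening: 0.0428
```

```bash
python3 - <<'E'
from h import *
plan([.5115,.1745,.10],down(210))
E
```

```text
t 1.6 pos [0.5126 0.1734 0.1299] rpy [-179.9912   -0.0178  165.852 ] q [18.6935  2.9518 -3.2688 83.7991  0.0023 32.8414] F [0.1261 0.6414 0.0242] open 0.04278041957303522
shift units [0.0218 0.0126 0.4986] turn units [-0.0002 -0.0034 -7.358 ]
```

arm_command(
  motion=[
    [0.5,[0,0,0.06],[0,0,-0.92]],
    [0.5,[0,0,0.06],[0,0,-0.92]],
    [0.5,[0,0,0.06],[0,0,-0.92]],
    [0.5,[0,0,0.06],[0,0,-0.92]],
    [0.5,[0,0,0.06],[0,0,-0.92]],
    [0.5,[0,0,0.06],[0,0,-0.92]],
    [0.5,[0,0,0.06],[0,0,-0.92]],
    [0.5,[0,0,0.06],[0,0,-0.92]],
    [0.5,[0,0,0],[0,0,0]],
  ],
)

```text
time: 2.72
ee_pos: [0.5114, 0.1745, 0.1011]
tcp_rot: [180.0, -0.1, -150.0]
wrist_force: [1.0, 0.0, 0.2]
opening: 0.0425
```

```bash
python3 - <<'E'
from h import *
plan([.5115,.1745,.021],down(210))
for n,(x0,x1,y0,y1) in (("top",(190,270,150,230)),("scene",(215,315,130,220))):
    im=viewer.camera(n); cv2.imwrite(f"pics/{n}1.png",cv2.resize(im[y0:y1,x0:x1],None,fx=6,fy=6,interpolation=cv2.INTER_CUBIC))
p,R,o=cur()
print(proj("top",p),proj("scene",p))
E
```

```text
t 2.725 pos [0.5114 0.1745 0.1011] rpy [ 179.9873   -0.0647 -150.0177] q [ 18.8444   3.1591  -6.2358  80.6711  -0.     -11.1379] F [0.9599 0.0419 0.2244] open 0.042468934902045966
shift units [-0.0022 -0.0016  1.3348] turn units [ 0.0021 -0.0108 -0.0029]
[234.2973 201.4066] [256.0125 179.3898]
```

View pics/top1.png

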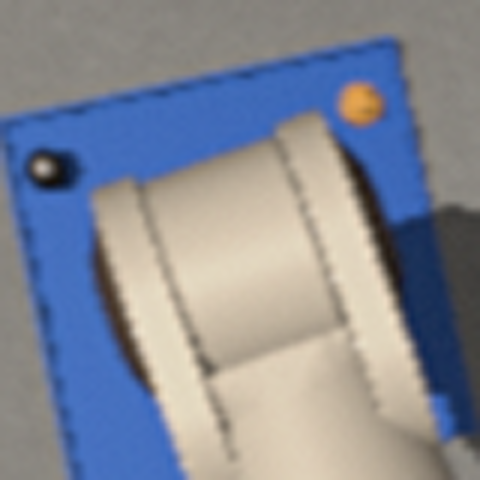

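View pics/scene1.png

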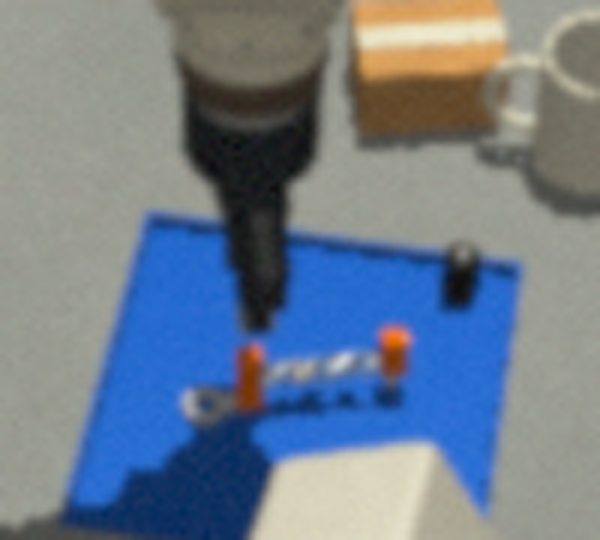

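arm_command(
  motion=[
    [0.5,[0,0,0.5],[0,0,0]],
    [0.5,[0,0,0.5],[0,0,0]],
    [0.5,[0,0,0.33],[0,0,0]],
    [0.5,[0,0,0],[0,0,0]],
    [0.1,[0,0,0],[0,0,0]],
    [0,[0,0,0],[0,0,0]],
    [0,[0,0,0],[0,0,0]],
    [0,[0,0,0],[0,0,0]],
    [0,[0,0,0],[0,0,0]],
  ],
  newtons=40,
)

```text
time: 3.95
ee_pos: [0.5126, 0.1749, 0.0233]
tcp_rot: [-180.0, 0.1, -150.0]
wrist_force: [0.5, 0.7, 6.3]
opening: 0.0133
```

```bash
python3 - <<'E'
from h import *
plan()
for n,(x0,x1,y0,y1) in (("scene",(215,315,130,220)),):
    im=viewer.camera(n); cv2.imwrite(f"pics/{n}2.png",cv2.resize(im[y0:y1,x0:x1],None,fx=8,fy=8,interpolation=cv2.INTER_CUBIC)[:600])
p,R,o=cur()
f=lambda q:tocrop(215,130,8,proj("scene",q))
u=R.as_matrix()
E_=p-u[:,2]*.0187
print("eye top",f(E_-u[:,2]*.012),"hook top",f(E_-u[:,0]*.09-u[:,2]*.012),"ring",f(E_+u[:,0]*.028+u[:,2]*.033))
E
```

```text
t 3.95 pos [0.5126 0.1749 0.0233] rpy [-179.9779    0.127  -149.9904] q [ 18.8439   4.9242 -13.0756  71.8713   0.0029 -11.1656] F [0.4568 0.713  6.2696] open 0.013294764322238431
shift units [0. 0. 0.] turn units [0. 0. 0.]
eye top (np.float64(333.10682744879705), np.float64(467.0999231860035)) hook top (np.float64(527.9077925946967), np.float64(444.5731901400211)) ring (np.float64(273.17001782853526), np.float64(535.6653768235126))
```

View pics/scene2.png

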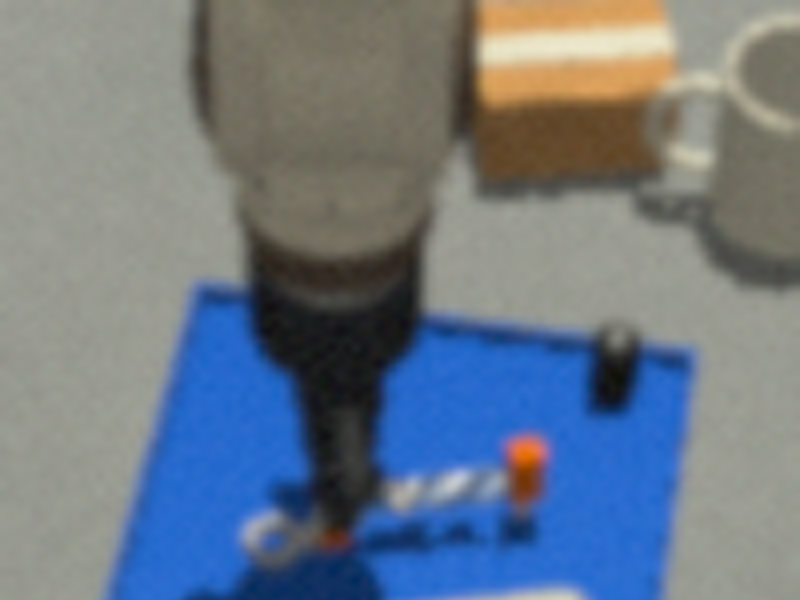

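Gripped at the eye tab. The measured hook top and ring pixels in the scene view, (526,445) and (272,537) in the crop, match the grip model to about 2 crop px. Next I'll lift and plan the approach along the deck normal.

```bash
cat >> h.py <<'E'
BASE=np.array([0.4791,-0.2446,0.0662]); DR=deckR(PSI); TH=0.3218; D=0.0205
def deck(p): return BASE+DR@np.asarray(p,float)
RT=Ro.from_matrix(np.stack([-DR[:,0],DR[:,1],-DR[:,2]],1))
def tcp_for_prong(tip,R=RT):
    u=R.as_matrix();E=np.asarray(tip)+u[:,0]*.09-u[:,2]*.036
    return E+u[:,2]*D
def parts(p,R,st=0):
    u=R.as_matrix();E=p-u[:,2]*D
    return dict(eyetop=E-u[:,2]*.012,hooktop=E-u[:,0]*(.09+st)-u[:,2]*.012,tip=E-u[:,0]*(.09+st)+u[:,2]*.036,ring=E+u[:,0]*.028+u[:,2]*.033)
E
python3 - <<'E'
from h import *
hl=deck(hole_d(TH));print("hole",hl)
tip=hl+DR[:,2]*.05
p=tcp_for_prong(tip);print(p,RT.as_euler('xyz',degrees=True))
p0,R0,o=cur()
plan([p0[0]-.03,-.02,.24]); plan(p,RT)
E
```

```text
hole [ 0.6156 -0.2265  0.1711]
[ 0.5054 -0.237   0.1828] [ 180.    30.  -174.6]
t 4.0 pos [0.5126 0.175  0.0233] rpy [-179.9764    0.1278 -149.9912] q [ 18.8457   4.9248 -13.0746  71.8707   0.0016 -11.1631] F [-0.3674 -1.023   6.0731] open 0.013312313521020972
shift units [ 2.05   -2.5651 -3.6157] turn units [0. 0. 0.]
t 4.0 pos [0.5126 0.175  0.0233] rpy [-179.9764    0.1278 -149.9912] q [ 18.8457   4.9248 -13.0746  71.8707   0.0016 -11.1631] F [-0.3674 -1.023   6.0731] open 0.013312313521020972
shift units [ 3.5304 -5.8866 -2.6641] turn units [ 1.0742 -4.9004  4.0062]
```

arm_command(
  motion=[
    [0,[0,0,-0.3],[0,0,0]],
    [0,[0,0,-0.7],[0,0,0]],
    [0,[0,0,-0.8],[0,0,0]],
    [0,[0,0,-0.8],[0,0,0]],
    [0,[0.4,-0.5,-0.6],[0,0,0]],
    [0,[0.45,-0.6,-0.2],[0,0,0]],
    [0,[0.45,-0.6,0],[0,0,0]],
    [0,[0.4,-0.6,0],[0,0,0]],
    [0,[0.4,-0.6,0],[0,0,0]],
    [0,[0.35,-0.5,0],[0,0,0]],
    [0,[0,0,0],[0,0,0]],
  ],
)

```text
time: 5.38
ee_pos: [0.4861, -0.0774, 0.227]
tcp_rot: [-180.0, 0.0, -150.2]
wrist_force: [0.2, 0.8, -0.5]
opening: 0.0135
```

```bash
python3 - <<'E'
from h import *
hl=deck(hole_d(TH)); tip=hl+DR[:,2]*.05
plan(tcp_for_prong(tip),RT,True)
E
```

```text
t 5.375 pos [ 0.4861 -0.0774  0.227 ] rpy [-179.9627    0.0233 -150.166 ] q [ -9.0394  -3.0614   1.4466  94.4665  -0.0144 -38.8734] F [ 0.2235  0.754  -0.4837] open 0.013520346735615463
shift units [ 0.3071 -2.6776  0.6729] turn units [ 1.0608 -4.9182  3.9796]
```

arm_command(
  motion=[
    [0,[0,0,0],[0.177,-0.82,0.663]],
    [0,[0,0,0],[0.177,-0.82,0.663]],
    [0,[0,0,0],[0.177,-0.82,0.663]],
    [0,[0,0,0],[0.177,-0.82,0.663]],
    [0,[0,0,0],[0.177,-0.82,0.663]],
    [0,[0,0,0],[0.177,-0.82,0.663]],
    [0,[0.08,-0.67,0.1],[0,0,0]],
    [0,[0.08,-0.67,0.1],[0,0,0]],
    [0,[0.08,-0.67,0.1],[0,0,0]],
    [0,[0.08,-0.67,0.1],[0,0,0]],
    [0,[0,0,0],[0,0,0]],
  ],
)

```text
time: 6.75
ee_pos: [0.4974, -0.2372, 0.1949]
tcp_rot: [179.9, 29.9, -174.6]
wrist_force: [-0.6, 0.5, -1.1]
opening: 0.0134
```

```bash
python3 - <<'E'
from h import *
hl=deck(hole_d(TH)); tip=hl+DR[:,2]*.02
plan(tcp_for_prong(tip),RT,True)
im={}
for n,(x0,x1,y0,y1) in (("scene",(170,270,210,285)),("top",(300,400,135,210))):
    im=viewer.camera(n); cv2.imwrite(f"pics/{n}3.png",cv2.resize(im[y0:y1,x0:x1],None,fx=8,fy=8,interpolation=cv2.INTER_CUBIC)[:600])
    p,R,o=cur()
    for k,v in parts(p,R).items(): print(n,k,np.array(tocrop(x0,y0,8,proj(n,v))))
    print(n,"hole",np.array(tocrop(x0,y0,8,proj(n,hl))))
E
```

```text
t 6.75 pos [ 0.4974 -0.2372  0.1949] rpy [ 179.8832   29.889  -174.5876] q [-35.1997 -19.6884 -21.6039  64.5853  19.0214 -36.6519] F [-0.6125  0.4681 -1.0945] open 0.013412836059886597
shift units [-0.0156 -0.0088  0.7411] turn units [ 0.0205 -0.0185  0.0018]
scene eyetop [160.1867 363.3638]
scene hooktop [370.3149 351.5851]
scene tip [448.7754 432.4621]
scene ring [174.8957 438.1242]
scene hole [547.681  539.3304]
top eyetop [503.3312 577.0266]
top hooktop [507.4543 374.256 ]
top tip [471.4667 324.0396]
top ring [469.6344 585.1046]
top hole [432.2558 259.5395]
```

View pics/scene3.png

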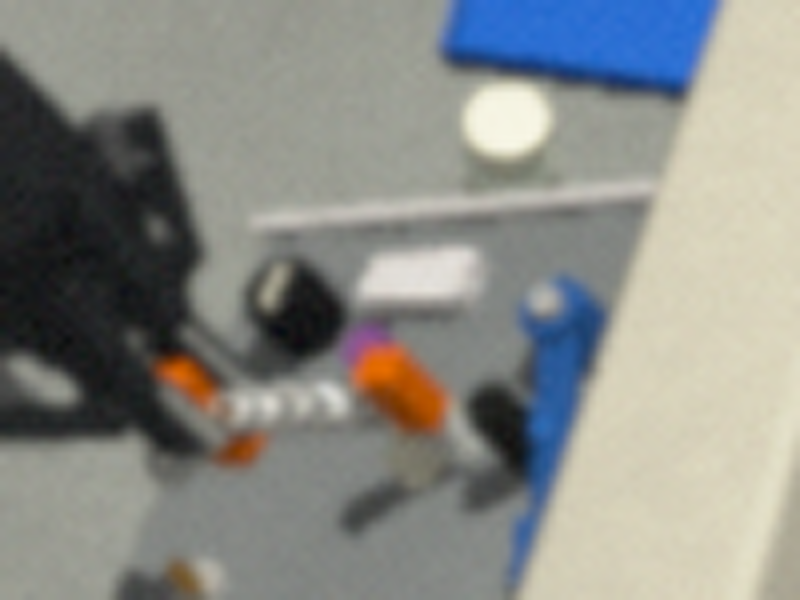

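View pics/top3.png

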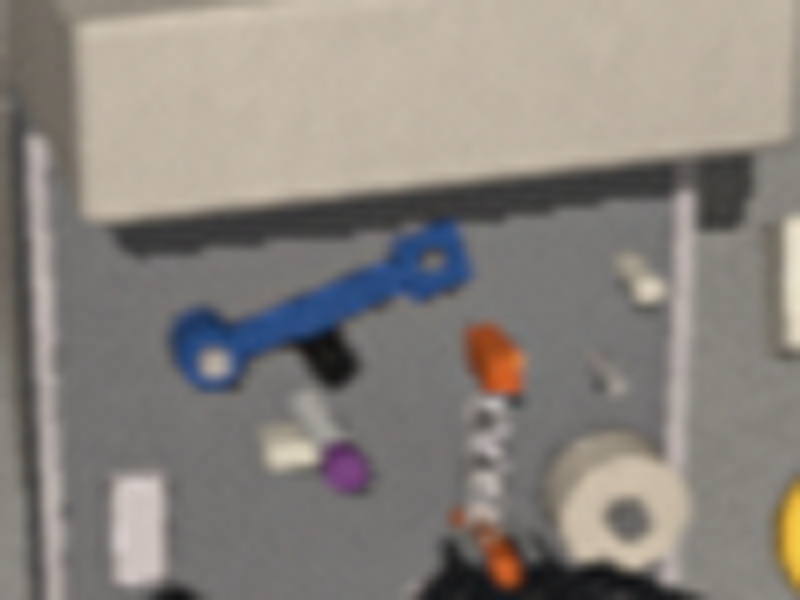

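```bash
cat >> h.py <<'E'
def tabcorners(p,R,st=0,which="hook"):
    u=R.as_matrix();E=p-u[:,2]*D
    if which=="hook":E=E-u[:,0]*(.09+st)
    lo=.020 if which=="hook" else .036
    return [E+u[:,0]*a*.008+u[:,1]*b*.007+u[:,2]*z for z in(-.012,lo) for a,b in((1,1),(1,-1),(-1,-1),(-1,1))]
def overlay(name,n,x0,y0,w,h,k,polys=[],pts=[]):
    im=viewer.camera(n); a=cv2.resize(im[y0:y0+h,x0:x0+w],None,fx=k,fy=k,interpolation=cv2.INTER_CUBIC); b=a.copy()
    for c in polys: cv2.polylines(b,[np.round([tocrop(x0,y0,k,proj(n,q)) for q in c]).astype(int)],True,(0,255,0),1)
    for q in pts: cv2.drawMarker(b,tuple(int(round(v)) for v in tocrop(x0,y0,k,proj(n,q))),(255,255,0),cv2.MARKER_CROSS,12,1)
    cv2.imwrite(f"pics/{name}.png",cv2.hconcat([a,b]) if w*k<=400 else b)
def circle(c,R,r): 
    u=R.as_matrix() if hasattr(R,'as_matrix') else R
    return [c+r*(np.cos(t)*u[:,0]+np.sin(t)*u[:,1]) for t in np.linspace(0,2*np.pi,24,endpoint=False)]
E
python3 - <<'E'
from h import *
p,R,o=cur(); c=tabcorners(p,R)
hl=deck(hole_d(TH))
overlay("ht","top",345,160,25,35,16,[c[:4],c[4:],circle(hl,DR,.006)],[parts(p,R)["tip"]])
overlay("hs","scene",205,245,40,40,10,[c[:4],c[4:]],[parts(p,R)["tip"]])
E
```

```text
(no output)
```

View pics/ht.png

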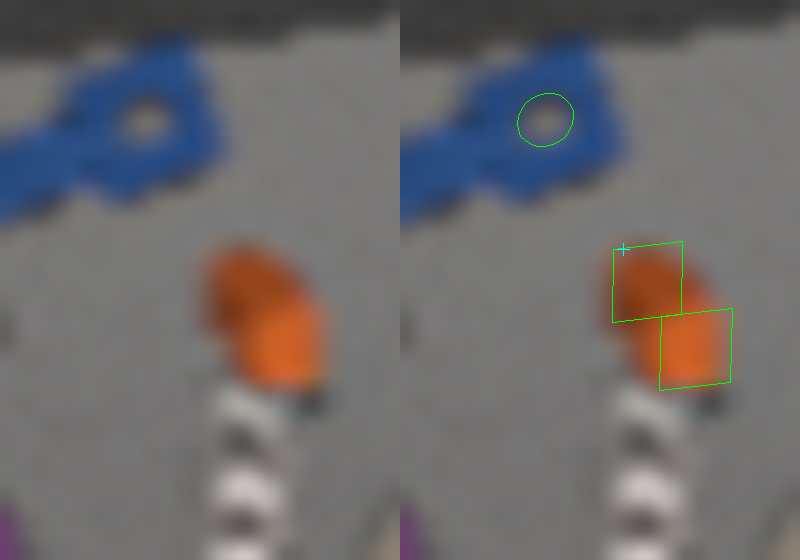

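View pics/hs.png

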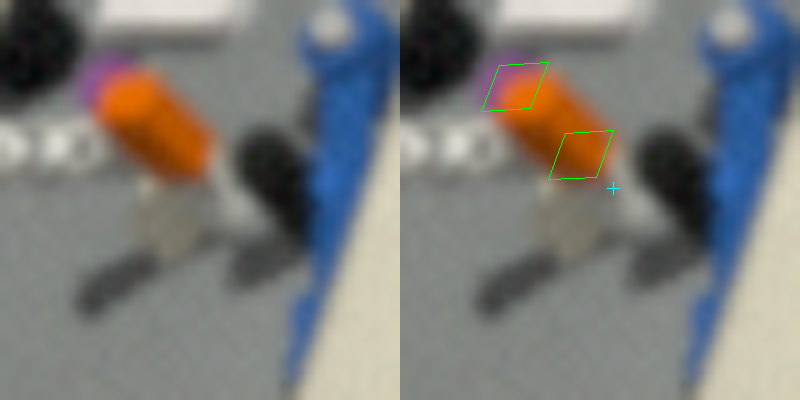

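```bash
python3 - <<'E'
from h import *
hl=deck(hole_d(TH)); tip=hl+DR[:,2]*.005
plan(tcp_for_prong(tip)-[.001,.002,0],RT,True)
E
```

```text
t 6.95 pos [ 0.4978 -0.2349  0.1962] rpy [ 179.9832   30.0069 -174.3511] q [-34.9744 -19.9193 -21.6784  64.5819  19.016  -36.6096] F [ 0.026   0.263  -1.6487] open 0.013241738275087733
shift units [ 0.0217 -0.0774  0.9946] turn units [0.0235 0.0012 0.0359]
```

```bash
python3 - <<'E'
from h import *
p,R,o=cur(); c=tabcorners(p,R); print(p,o["time"])
hl=deck(hole_d(TH))
overlay("ht2","top",345,160,25,35,16,[c[:4],c[4:],circle(hl,DR,.006)],[parts(p,R)["tip"]])
overlay("hs2","scene",205,245,40,40,10,[c[:4],c[4:]],[parts(p,R)["tip"]])
p,R,o=cur(); print(p,o["time"])
a=cv2.imread("pics/ht2.png");b=cv2.imread("pics/hs2.png")
cv2.imwrite("pics/hh2.png",cv2.vconcat([a[200:420],b[20:240]]))
E
```

```text
[ 0.4978 -0.2349  0.1962] 6.95
[ 0.4978 -0.2349  0.1962] 7.05
```

View pics/hh2.png

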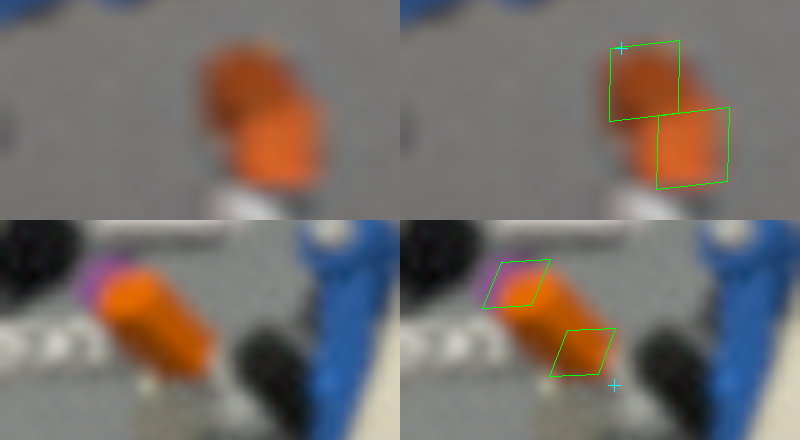

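```bash
python3 - <<'E'
from h import *
p,R,o=cur(); c=tabcorners(p,R); e=tabcorners(p,R,0,"eye"); q=parts(p,R)
hl=deck(hole_d(TH))
L=[c[:4],c[4:],e[:4],e[4:],circle(q["ring"],R,.014),circle(q["ring"],R,.0075),circle(hl,DR,.006),circle(deck([.14,.1,.0299]),DR,.004),circle(deck([0,0,.018]),DR,.004),circle(deck([0,0,.003]),DR,.011)]
overlay("wt","top",335,155,45,60,9,L); overlay("ws","scene",182,240,66,54,12,L)
E
```

```text
(no output)
```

View pics/wt.png

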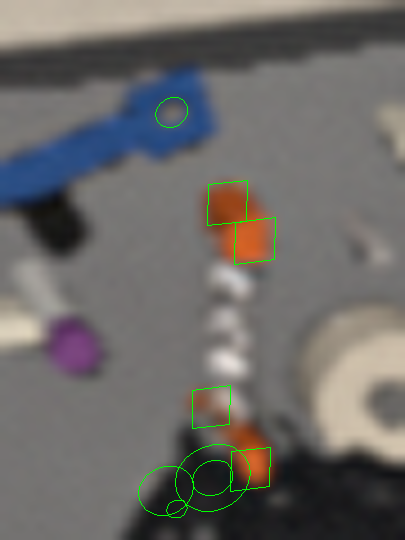

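View pics/ws.png

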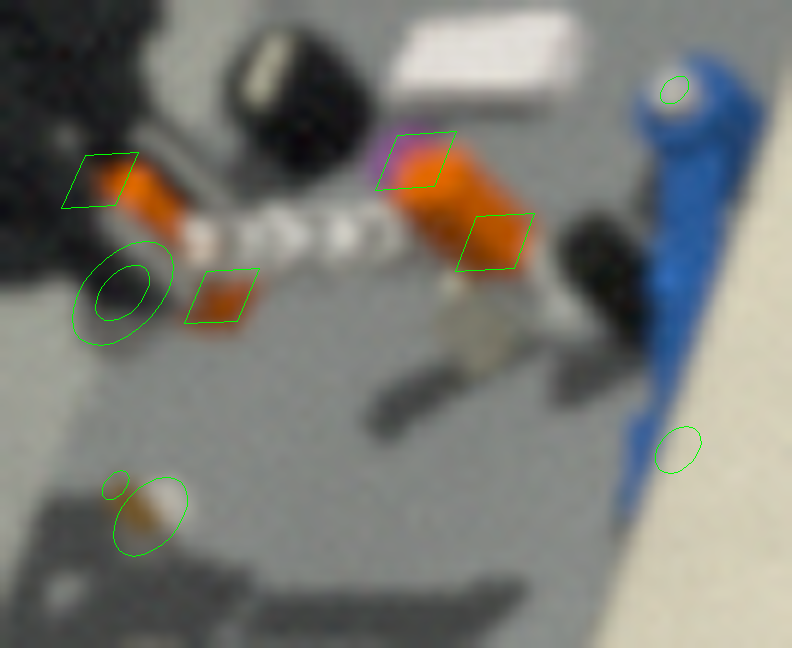

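```bash
cat >> h.py <<'E'
def orange(im):
    f=im.astype(float); s=f[...,2]-f[...,0]; return s
def blob(n,pix,rad,im=None):
    im=viewer.camera(n) if im is None else im
    s=orange(im); bg=15.
    yy,xx=np.mgrid[:s.shape[0],:s.shape[1]]
    m=(abs(xx-pix[0])<rad)&(abs(yy-pix[1])<rad)
    hsv=cv2.cvtColor(im,cv2.COLOR_BGR2HSV); m&=(hsv[...,0]<16)&(s>25)
    k,lab=cv2.connectedComponents(m.astype(np.uint8)); 
    best=max(range(1,k),key=lambda i:(lab==i).sum()); mm=cv2.dilate((lab==best).astype(np.uint8),np.ones((3,3)))>0
    # alpha relative to local max tone via normalised chroma
    w=np.where(mm,np.clip((s-bg)/(np.maximum(s*0+60,1)),0,1),0)
    return np.array([(w*xx).sum(),(w*yy).sum()])/w.sum(), w.sum(), (xx[lab==best].min(),xx[lab==best].max(),yy[lab==best].min(),yy[lab==best].max())
def hullcent(n,pts3):
    q=np.array([proj(n,v) for v in pts3],np.float32);h=cv2.convexHull(q);M=cv2.moments(h);return np.array([M['m10']/M['m00'],M['m01']/M['m00']]),M['m00']
E
python3 - <<'E'
from h import *
p,R,o=cur(); c=tabcorners(p,R)
ims={n:viewer.camera(n) for n in C}
for n in C:
    cv2.imwrite(f"pics/raw_{n}_a.png",ims[n])
    h,a=hullcent(n,c); b=blob(n,h,9,ims[n]); print(n,"pred",h,a,"obs",b,"d",b[0]-h)
# same check at original tray image: spring level on floor
u=down(210.1).as_matrix()
for n in C:
    im=cv2.imread(f"pics/{n}0.png")
    for nm,E in(("hook",np.array([.5891,.2196,.04])),("eye",np.array([.5115,.1745,.04]))):
        lo=.02 if nm=="hook" else .036
        cs=[E+u[:,0]*x*.008+u[:,1]*y*.007+u[:,2]*z for z in(-.012,lo) for x in(-1,1) for y in(-1,1)]
        h,a=hullcent(n,cs); b=blob(n,h,7,im); print(n,nm,a,b[1],"d",b[0]-h)
E
```

```text
scene pred [219.4013 256.4183] 99.36330165027175 obs (array([220.0917, 257.1755]), np.float64(101.91666666666666), (np.int64(214), np.int64(226), np.int64(251), np.int64(263))) d [0.6905 0.7572]
top pred [361.3819 179.2057] 54.57766643539071 obs (array([361.0895, 179.4599]), np.float64(52.15), (np.int64(357), np.int64(365), np.int64(175), np.int64(184))) d [-0.2924  0.2542]
scene hook 41.136500432156026 23.416666666666664 d [ 0.272  -0.4675]
scene eye 52.8655133752618 33.08333333333333 d [ 0.181  -0.1946]
top hook 20.721850097645074 19.116666666666667 d [0.0788 0.264 ]
top eye 19.598551881033927 19.533333333333335 d [0.1084 0.1406]
```

```bash
python3 - <<'E'
from h import *
hl=deck(hole_d(TH)); tip=hl+DR[:,2]*.008
plan(tcp_for_prong(tip)-[-.0008,.0009,0],RT,True)
E
```

```text
t 7.25 pos [ 0.4977 -0.2355  0.1958] rpy [-179.9993   29.9974 -174.3641] q [-35.0291 -19.8892 -21.6941  64.5464  19.013  -36.649 ] F [ 0.149   0.1289 -0.6886] open 0.013084694914259376
shift units [-0.0111 -0.0526  0.9563] turn units [ 0.0195 -0.0004  0.034 ]
```

arm_command(
  motion=[
    [0,[0,-0.02,0.3],[0,0,0.03]],
    [0,[0,-0.02,0.3],[0,0,0]],
    [0,[-0.01,-0.01,0.25],[0,0,0]],
    [0,[0,0,0.1],[0,0,0]],
    [0,[0,0,0],[0,0,0]],
    [0,[0,0,0],[0,0,0]],
  ],
)

```text
time: 8.0
ee_pos: [0.5269, -0.2363, 0.1471]
tcp_rot: [179.9, 30.0, -174.6]
wrist_force: [-0.1, 0.2, -0.9]
opening: 0.0138
```

```bash
python3 - <<'E'
from h import *
hl=deck(hole_d(TH)); tip=hl+DR[:,2]*.008
ims={n:viewer.camera(n) for n in C}
plan(tcp_for_prong(tip)-[-.0008,.0009,0],RT,True)
p,R,o=cur(); c=tabcorners(p,R)
for n in C:
    cv2.imwrite(f"pics/raw_{n}_b.png",ims[n])
    h,a=hullcent(n,c); b=blob(n,h,9,ims[n]); print(n,"d",b[0]-h)
print(proj("top",hl),proj("top",parts(p,R)["tip"]))
overlay("ht4","top",345,155,25,35,16,[c[:4],c[4:],circle(hl,DR,.006)],[parts(p,R)["tip"]])
E
```

```text
t 8.1 pos [ 0.5268 -0.2364  0.1471] rpy [ 179.9144   30.0203 -174.6167] q [-33.0191 -16.4613 -24.576   57.5743  18.1769 -34.4785] F [ 0.1946 -0.1391 -1.3727] open 0.013272677332607346
shift units [0.0008 0.0074 0.013 ] turn units [ 0.0129  0.0034 -0.0024]
scene d [0.5071 0.2964]
top d [-0.2652  0.3304]
[353.5945 167.0049] [354.7284 167.7696]
```

View pics/ht4.png

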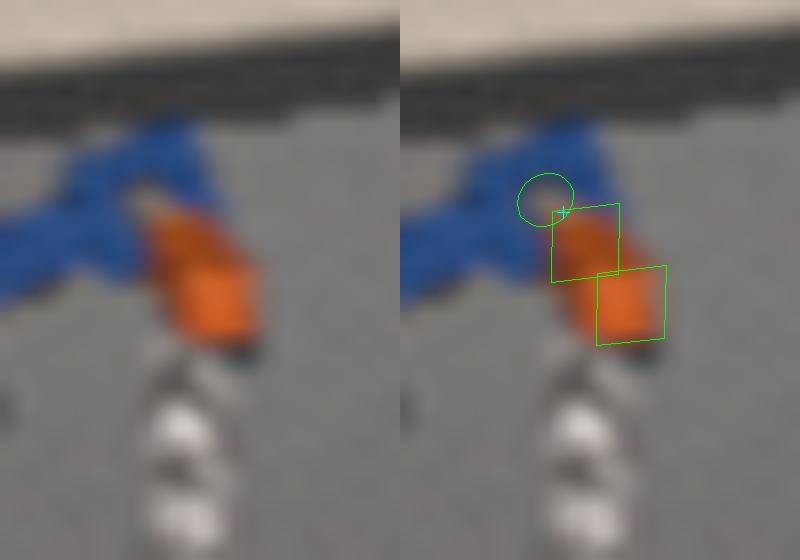

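arm_command(
  motion=[
    [0,[0.007,0.005,0.06],[0,0,0]],
    [0,[0,0,0.05],[0,0,0]],
    [0,[0,0,0.05],[0,0,0]],
    [0,[0,0,0.03],[0,0,0]],
    [0,[0,0,0],[0,0,0]],
  ],
)

```text
time: 8.78
ee_pos: [0.532, -0.2352, 0.1361]
tcp_rot: [179.9, 30.0, -174.6]
wrist_force: [-0.5, -0.0, -1.4]
opening: 0.0131
```

```bash
cat >> h.py <<'E'
def status(th=TH):
    hl=deck(hole_d(th)); p,R,o=cur(); q=parts(p,R)
    print("t",o["time"],"tip-hole in deck mm",DR.T@(q["tip"]-hl)*1e3,"Fdeck",DR.T@o["wrist_force"],"rotdev",(RT.inv()*R).as_rotvec(degrees=True))
E
python3 - <<'E'
from h import *
status()
ims={n:viewer.camera(n) for n in C}
p,R,o=cur(); c=tabcorners(p,R)
for n in C:
    h,a=hullcent(n,c); b=blob(n,h,9,ims[n]); print(n,"d",b[0]-h)
hl=deck(hole_d(TH))
overlay("ht5","top",345,155,25,35,16,[c[:4],c[4:],circle(hl,DR,.006)],[parts(p,R)["tip"]])
E
```

```text
t 8.775 tip-hole in deck mm [-0.2765 -0.8029 -3.8196] Fdeck [-1.1116 -0.0011 -1.0204] rotdev [-0.1227  0.0359  0.0213]
scene d [0.1543 0.2277]
top d [-0.2975  0.3949]
```

View pics/ht5.png

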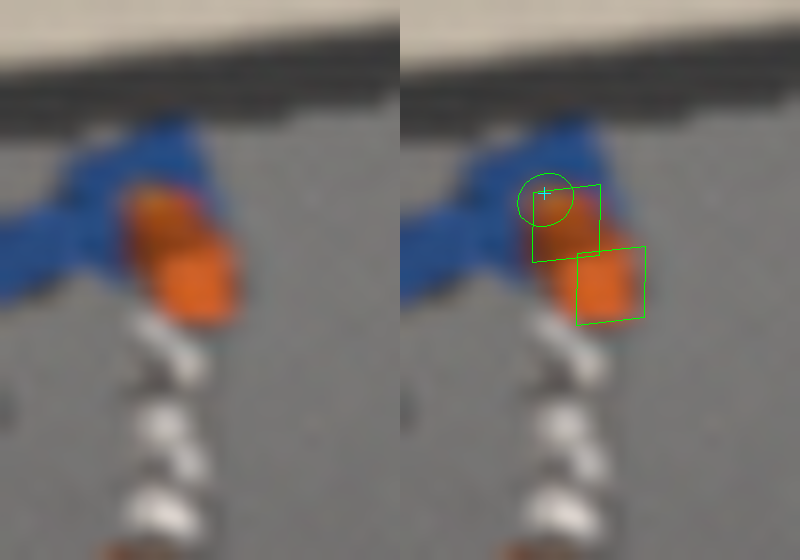

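arm_command(
  motion=[
    [0,[0,0,0.03],[0,0,0]],
    [0,[0,0,0.03],[0,0,0]],
    [0,[0,0,0.03],[0,0,0]],
    [0,[0,0,0],[0,0,0]],
  ],
)

```text
time: 9.43
ee_pos: [0.5347, -0.235, 0.1314]
tcp_rot: [179.9, 30.0, -174.6]
wrist_force: [-0.2, -0.2, -0.4]
opening: 0.0133
```

```bash
python3 - <<'E'
from h import *
status()
E
```

```text
t 9.425 tip-hole in deck mm [-0.3044 -0.8206 -9.2351] Fdeck [-0.3943 -0.1337 -0.2442] rotdev [-0.1199  0.0362  0.0232]
```

arm_command(
  motion=[
    [0,[0,0,0.03],[0,0,0]],
    [0,[0,0,0.03],[0,0,0]],
    [0,[0,0,0.03],[0,0,0]],
    [0,[0,0,0.01],[0,0,0]],
    [0,[0,0,0],[0,0,0]],
  ],
)

```text
time: 10.05
ee_pos: [0.5379, -0.2348, 0.1267]
tcp_rot: [179.9, 30.0, -174.6]
wrist_force: [-3.1, 0.8, 2.9]
opening: 0.013
```

```bash
python3 - <<'E'
from h import *
status()
ims={n:viewer.camera(n) for n in C}
p,R,o=cur(); c=tabcorners(p,R)
for n in C:
    h,a=hullcent(n,c); b=blob(n,h,9,ims[n]); print(n,"d",b[0]-h)
hl=deck(hole_d(TH))
overlay("ht6","top",345,155,25,35,16,[c[:4],c[4:],circle(hl,DR,.006)],[parts(p,R)["tip"]])
overlay("hs6","scene",205,245,40,40,10,[c[:4],c[4:]],[parts(p,R)["tip"]])
a=cv2.imread("pics/ht6.png");b=cv2.imread("pics/hs6.png")
cv2.imwrite("pics/hh6.png",cv2.vconcat([a[:300],b[100:400]]))
E
```

```text
t 10.05 tip-hole in deck mm [  0.079  -0.864 -14.827] Fdeck [-1.1389  1.0547  4.0441] rotdev [-0.1068 -0.0034  0.0101]
scene d [-1.3083 -1.0998]
top d [0.1407 0.9792]
```

View pics/hh6.png

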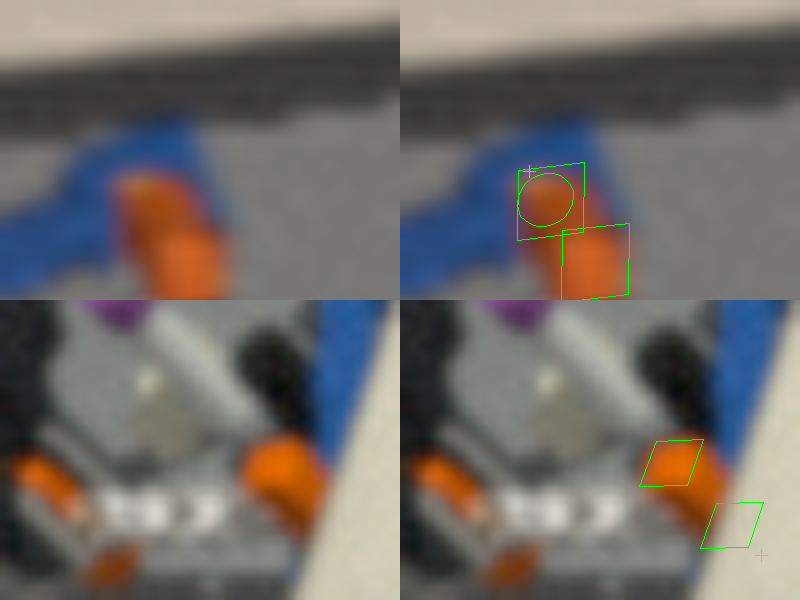

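```bash
cat >> h.py <<'E'
D=0.0167
BETA=0.
def springR(R,b): return R*Ro.from_euler('y',b,degrees=True)
def sp(p,R,b=None,st=0,xo=0.):
    """spring parts with pitch slip b (deg, + = ring up) about grip point"""
    b=BETA if b is None else b
    u0=R.as_matrix();E=p-u0[:,2]*D+u0[:,0]*xo; S=springR(R,b); u=S.as_matrix(); H=E-u[:,0]*(.09+st)
    box=lambda O,lo:[O+u[:,0]*a*.008+u[:,1]*q*.007+u[:,2]*z for z in(-.012,lo) for a,q in((1,1),(1,-1),(-1,-1),(-1,1))]
    return dict(E=E,S=S,tip=H+u[:,2]*.036,ring=E+u[:,0]*.028+u[:,2]*.033,hookbox=box(H,.02),eyebox=box(E,.036),seat=H+u[:,2]*.02)
E
python3 - <<'E'
from h import *
ims={"scene":cv2.imread("pics/raw_scene_b.png"),"top":cv2.imread("pics/raw_top_b.png")}
# pose at b: 
p=np.array([0.5268,-0.2364,0.1471]);R=Ro.from_euler('xyz',[179.9144,30.0203,-174.6167],degrees=True)
d0={}
for n in C:
    h,a=hullcent(n,sp(p,R,0)["hookbox"]); b=blob(n,h,9,ims[n]); d0[n]=b[0]-h; print(n,"pre d",d0[n])
p,R,o=cur()
for be in (0,-1,-2,-3,-4):
    for n in("top",):
        h,a=hullcent(n,sp(p,R,be)["hookbox"]); im=viewer.camera(n) if be==0 else im; b=blob(n,h,9,im); print(be,n,"now d-d0",b[0]-h-d0[n])
print(o["time"])
E
```

```text
scene pre d [-0.2078 -0.4729]
top pre d [0.0568 0.785 ]
0 top now d-d0 [0.4216 0.6012]
-1 top now d-d0 [0.2871 0.4293]
-2 top now d-d0 [0.1524 0.2494]
-3 top now d-d0 [0.0175 0.0616]
-4 top now d-d0 [-0.1176 -0.1341]
10.25
```

Contact came at about the seating depth. The hook end then stopped following the tool: it pitched about 3° in the grip, and the hook tab stayed over the hole. Next I'll pitch the ring end up about the hook and pull a little, to see whether the roller arm follows.

arm_command(
  motion=[
    [0,[0,0,-0.056],[0,0.36,0]],
    [0,[0,0,-0.056],[0,0.36,0]],
    [0,[0,0,-0.056],[0,0.36,0]],
    [0,[0,0,-0.056],[0,0.36,0]],
    [0,[0,0,-0.056],[0,0.36,0]],
    [0,[0,0,0],[0,0,0]],
    [0,[0,0,0],[0,0,0]],
  ],
)

```text
time: 11.18
ee_pos: [0.5305, -0.2355, 0.1413]
tcp_rot: [179.9, 19.2, -174.6]
wrist_force: [-1.4, -0.5, 3.1]
opening: 0.0134
```

```bash
cat >> h.py <<'E'
BETA=-3.2
POST=np.array([1.2,0,-1.7])/1e3  # estimated true shift of deck model (deck axes), robot frame
def st2(st=0,th=0.):
    p,R,o=cur(); q=sp(p,R,st=st); dk=lambda v:(DR.T@(v-BASE)-POST)*1e3
    print("t",o["time"],"open",round(o["opening"],4),"tool-in-deck turn",(RT.inv()*R).as_rotvec(degrees=True),"Fdeck",DR.T@o["wrist_force"])
    print(" deck mm: seat",dk(q["seat"]),"ring",dk(q["ring"]),"(post 0,0,18)")
    return p,R,o,q
def snap(tag,q):
    L=[q["hookbox"][:4],q["hookbox"][4:],q["eyebox"][:4],q["eyebox"][4:],circle(q["ring"],q["S"],.014),circle(q["ring"],q["S"],.0075),circle(deck([0,0,.018]),DR,.004)]
    overlay(tag+"t","top",320,150,60,66,9,L); overlay(tag+"s","scene",182,235,66,60,12,L)
E
python3 - <<'E'
from h import *
p,R,o,q=st2(); snap("r1",q)
E
```

```text
t 11.175 open 0.0134 tool-in-deck turn [-0.1177 10.7894  0.0142] Fdeck [ 0.3275 -0.3682  3.3828]
 deck mm: seat [171.1178   4.2354  25.415 ] ring [52.4345  4.282  28.1136] (post 0,0,18)
```

View pics/r1t.png

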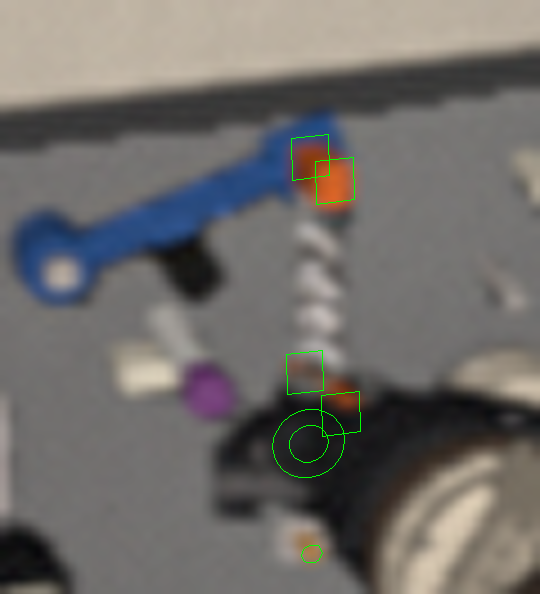

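View pics/r1s.png

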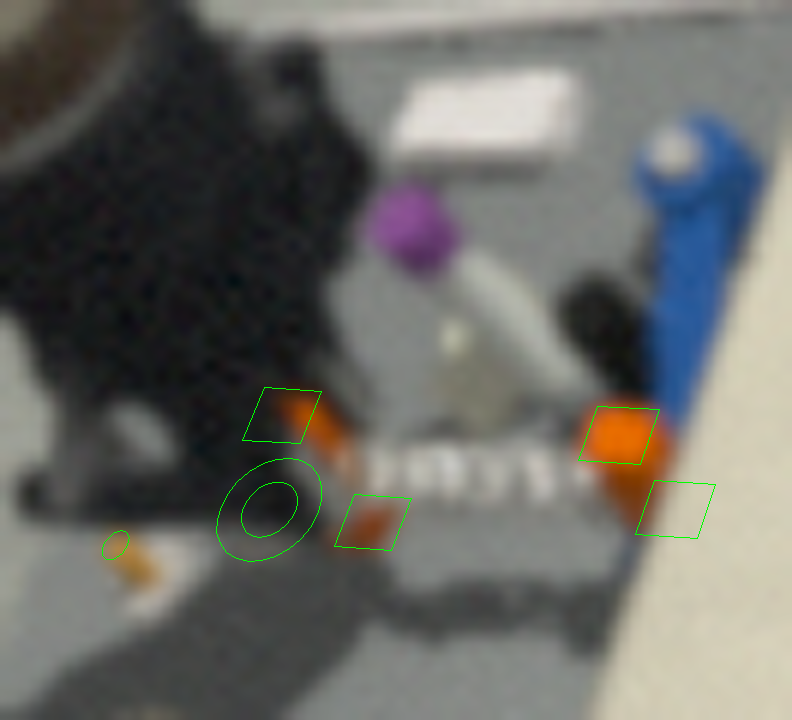

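arm_command(
  motion=[
    [0,[0.05,0,0.009],[0,0,0]],
    [0,[0.05,-0.01,0.009],[0,0,0]],
    [0,[0.05,-0.01,0.009],[0,0,0]],
    [0,[0.05,-0.01,0.009],[0,0,0]],
    [0,[0.05,-0.01,0.009],[0,0,0]],
    [0,[0,0,0],[0,0,0]],
  ],
)

```text
time: 12.02
ee_pos: [0.5171, -0.2392, 0.1338]
tcp_rot: [179.9, 19.1, -174.6]
wrist_force: [-1.5, -1.9, 3.0]
opening: 0.0131
```

```bash
python3 - <<'E'
from h import *
p,R,o,q=st2(); snap("r2",q)
E
```

```text
t 12.025 open 0.0131 tool-in-deck turn [-0.1109 10.8548  0.0317] Fdeck [ 0.0362 -1.7984  3.4451]
 deck mm: seat [155.5072   1.7773  25.7002] ring [36.8271  1.859  28.5341] (post 0,0,18)
```

View pics/r2t.png

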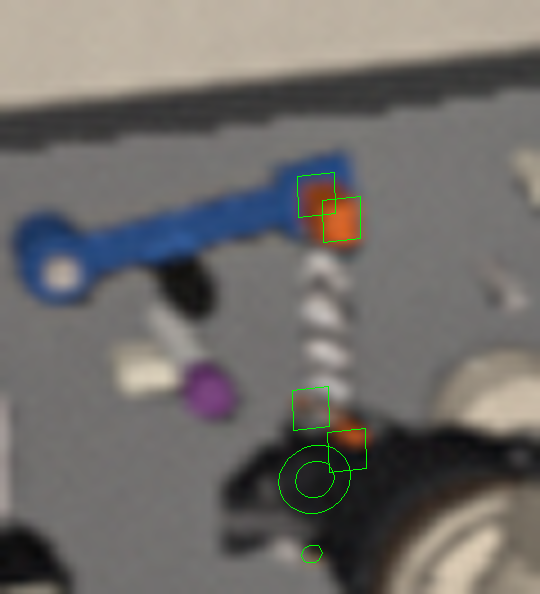

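arm_command(
  motion=[
    [0,[0.049,-0.006,0.009],[0,0,0]],
    [0,[0.049,-0.006,0.009],[0,0,0]],
    [0,[0.049,-0.006,0.009],[0,0,0]],
    [0,[0.049,-0.006,0.009],[0,0,0]],
    [0,[0,0,0],[0,0,0]],
    [0,[0,0,0],[0,0,0]],
  ],
)

```text
time: 12.88
ee_pos: [0.507, -0.2414, 0.128]
tcp_rot: [179.9, 19.1, -174.6]
wrist_force: [-2.9, -1.5, 2.2]
opening: 0.0136
```

```bash
python3 - <<'E'
from h import *
p,R,o,q=st2()
E
```

```text
t 12.875 open 0.0136 tool-in-deck turn [-0.1269 10.8535  0.0199] Fdeck [-1.5112 -1.2171  3.4511]
 deck mm: seat [143.7011   0.5045  25.7184] ring [25.021   0.5642 28.5497] (post 0,0,18)
```

arm_command(
  motion=[
    [0,[0.049,-0.003,0.009],[0,0,0]],
    [0,[0,0,0],[0,0,0]],
  ],
)

```text
time: 13.12
ee_pos: [0.5045, -0.2419, 0.1265]
tcp_rot: [179.9, 19.2, -174.6]
wrist_force: [-2.7, -0.0, 1.8]
opening: 0.0131
```

```bash
python3 - <<'E'
from h import *
p,R,o,q=st2()
E
```

```text
t 13.125 open 0.0131 tool-in-deck turn [-0.1217 10.8404  0.0168] Fdeck [-1.4198  0.2483  2.9503]
 deck mm: seat [140.7349   0.2945  25.7711] ring [22.0541  0.347  28.5753] (post 0,0,18)
```

arm_command(
  motion=[
    [0,[0.049,0,0.009],[0,0,0]],
    [0,[0,0,0],[0,0,0]],
  ],
)

```text
time: 13.38
ee_pos: [0.5024, -0.2422, 0.1255]
tcp_rot: [179.9, 19.2, -174.6]
wrist_force: [2.2, 0.2, 2.4]
opening: 0.0134
```

```bash
python3 - <<'E'
from h import *
p,R,o,q=st2()
E
```

```text
t 13.375 open 0.0134 tool-in-deck turn [-0.1093 10.7621 -0.0059] Fdeck [ 3.1358 -0.0539  0.9999]
 deck mm: seat [138.4525   0.2197  26.0709] ring [19.768   0.2236 28.7129] (post 0,0,18)
```

arm_command(
  motion=[
    [0,[0.049,0,0.009],[0,0,0]],
    [0,[0,0,0],[0,0,0]],
  ],
)

```text
time: 13.62
ee_pos: [0.4996, -0.2424, 0.124]
tcp_rot: [179.9, 19.2, -174.6]
wrist_force: [3.2, 1.1, 4.0]
opening: 0.0131
```

```bash
python3 - <<'E'
from h import *
p,R,o,q=st2()
E
```

```text
t 13.625 open 0.0131 tool-in-deck turn [-0.1113 10.7849  0.0016] Fdeck [4.8727 0.7578 1.8456]
 deck mm: seat [135.2635   0.2304  26.0848] ring [16.58    0.2502 28.774 ] (post 0,0,18)
```

arm_command(
  motion=[
    [0,[0.05,0,0.0095],[0,0,0]],
    [0,[0.05,0,0.0095],[0,0,0]],
    [0,[0.05,0,0.0095],[0,0,0]],
    [0,[0.05,0,0.0095],[0,0,0]],
    [0,[0.05,0,0.0095],[0,0,0]],
    [0,[0.024,0,0.0045],[0,0,0]],
    [0,[0,0,0],[0,0,0]],
    [0,[0,0,0],[0,0,0]],
  ],
)

```text
time: 14.62
ee_pos: [0.4855, -0.2438, 0.1157]
tcp_rot: [179.9, 19.3, -174.6]
wrist_force: [8.0, 1.7, 4.5]
opening: 0.0132
```

```bash
python3 - <<'E'
from h import *
p,R,o,q=st2()
q=sp(p,R,st=.02); snap("r3",q)
E
```

```text
t 14.625 open 0.0132 tool-in-deck turn [-0.1101 10.745  -0.0181] Fdeck [ 9.2594  0.9367 -0.1143]
 deck mm: seat [118.8777   0.2482  26.1113] ring [ 0.1923  0.2273 28.7178] (post 0,0,18)
```

View pics/r3t.png

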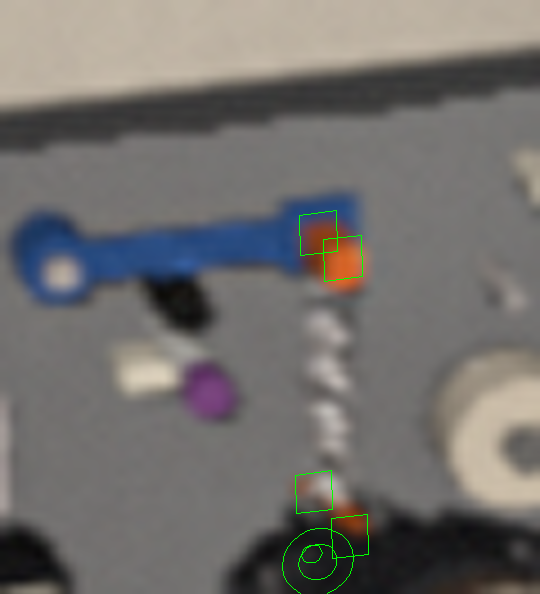

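View pics/r3s.png

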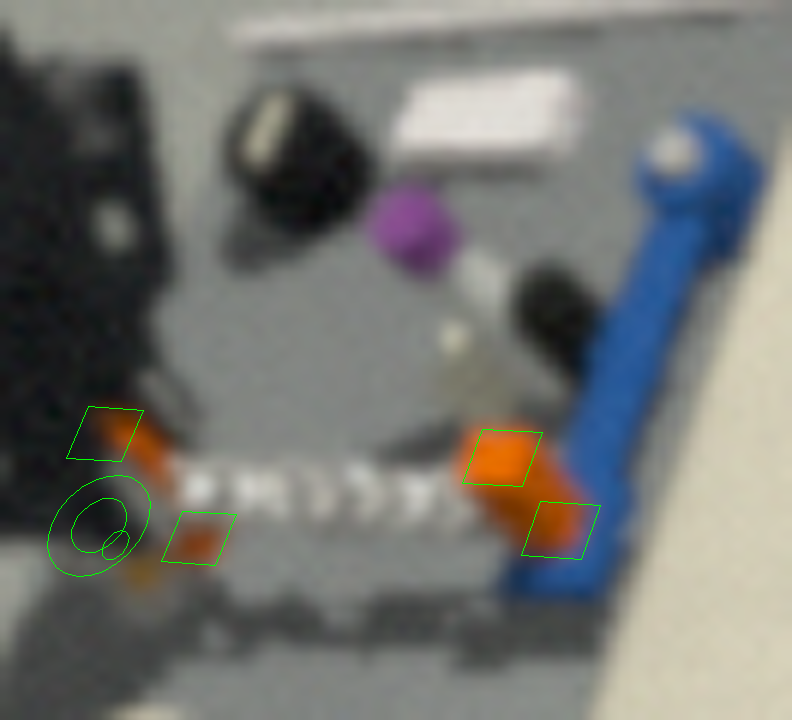

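```bash
cat >> h.py <<'E'
def tcp_for_ring(ring_mm,pitch):
    R=RT*Ro.from_euler('y',pitch,degrees=True); u=R.as_matrix(); S=springR(R,BETA).as_matrix()
    ring=deck(np.array(ring_mm)/1e3+POST); E=ring-S[:,0]*.028-S[:,2]*.033
    return E+u[:,2]*D,R
E
python3 - <<'E'
from h import *
st2()
for ring,pi in (((0,0,20),7.4),((0,0,14),5.),((0,0,10),3.2),((0,0,6),2)):
    pp,RR=tcp_for_ring(ring,pi); sh,tv=plan(pp,RR)
E
```

```text
t 14.725 open 0.0135 tool-in-deck turn [-0.1116 10.7423 -0.0167] Fdeck [ 7.4774 -0.3152  0.3892]
 deck mm: seat [118.9159   0.245   26.126 ] ring [ 0.2305  0.2271 28.7269] (post 0,0,18)
t 14.725 pos [ 0.4856 -0.2438  0.1157] rpy [ 179.9      19.2577 -174.5714] q [-32.8545 -12.2755 -21.3848  65.616   11.8709 -36.7027] F [6.2828 0.2773 4.0758] open 0.013510495577267348
shift units [-0.0053 -0.0037  0.1187] turn units [ 0.0184 -0.557   0.004 ]
t 14.725 pos [ 0.4856 -0.2438  0.1157] rpy [ 179.9      19.2577 -174.5714] q [-32.8545 -12.2755 -21.3848  65.616   11.8709 -36.7027] F [6.2828 0.2773 4.0758] open 0.013510495577267348
shift units [-0.0101 -0.0038  0.1998] turn units [ 0.0184 -0.957   0.0036]
t 14.725 pos [ 0.4856 -0.2438  0.1157] rpy [ 179.9      19.2577 -174.5714] q [-32.8545 -12.2755 -21.3848  65.616   11.8709 -36.7027] F [6.2828 0.2773 4.0758] open 0.013510495577267348
shift units [-0.0117 -0.0039  0.2528] turn units [ 0.0185 -1.257   0.0033]
t 14.725 pos [ 0.4856 -0.2438  0.1157] rpy [ 179.9      19.2577 -174.5714] q [-32.8545 -12.2755 -21.3848  65.616   11.8709 -36.7027] F [6.2828 0.2773 4.0758] open 0.013510495577267348
shift units [-0.0167 -0.004   0.3101] turn units [ 0.0185 -1.457   0.0031]
```

Now lower to ring height 20 mm by the model, then check the force.

arm_command(
  motion=[
    [0,[-0.002,-0.002,0.06],[0,-0.28,0]],
    [0,[-0.003,-0.002,0.059],[0,-0.28,0]],
    [0,[0,0,0],[0,0,0]],
  ],
)

```text
time: 15.1
ee_pos: [0.4879, -0.2437, 0.1088]
tcp_rot: [179.9, 22.6, -174.6]
wrist_force: [7.1, 0.7, 3.4]
opening: 0.0129
```

```bash
python3 - <<'E'
from h import *
st2()
E
```

```text
t 15.1 open 0.0129 tool-in-deck turn [-0.1131  7.3847  0.0059] Fdeck [ 7.9159  0.0149 -0.6478]
 deck mm: seat [118.1809   0.067   24.1922] ring [-0.4532  0.1027 19.8376] (post 0,0,18)
```

arm_command(
  motion=[
    [0,[-0.002,0,0.04],[0,-0.2,0]],
    [0,[-0.002,0,0.04],[0,-0.2,0]],
    [0,[0,0,0],[0,0,0]],
  ],
)

```text
time: 15.48
ee_pos: [0.4901, -0.2436, 0.1046]
tcp_rot: [179.9, 25.0, -174.6]
wrist_force: [7.0, 0.2, 4.0]
opening: 0.0133
```

```bash
python3 - <<'E'
from h import *
st2()
E
```

```text
t 15.475 open 0.0133 tool-in-deck turn [-0.1011  4.9859  0.0057] Fdeck [ 8.0511 -0.4311 -0.076 ]
 deck mm: seat [118.3392  -0.0346  23.3108] ring [-0.0086  0.0026 13.9946] (post 0,0,18)
```

arm_command(
  motion=[
    [0,[0,0,0.035],[0,-0.2,0]],
    [0,[-0.002,0,0.035],[0,-0.1,0]],
    [0,[-0.002,0,0.02],[0,-0.1,0]],
    [0,[0,0,0],[0,0,0]],
  ],
)

```text
time: 15.98
ee_pos: [0.4925, -0.2436, 0.1016]
tcp_rot: [179.9, 27.4, -174.6]
wrist_force: [-5.4, 3.4, 18.0]
opening: 0.0132
```

```bash
python3 - <<'E'
from h import *
p,R,o,q=st2(); snap("r4",sp(p,R,st=.02))
E
```

```text
t 15.975 open 0.0132 tool-in-deck turn [-0.0484  2.5611  0.0157] Fdeck [ 4.6241  3.8683 18.1345]
 deck mm: seat [119.052   -0.2567  23.3292] ring [ 1.2043 -0.2102  9.0143] (post 0,0,18)
```

View pics/r4s.png

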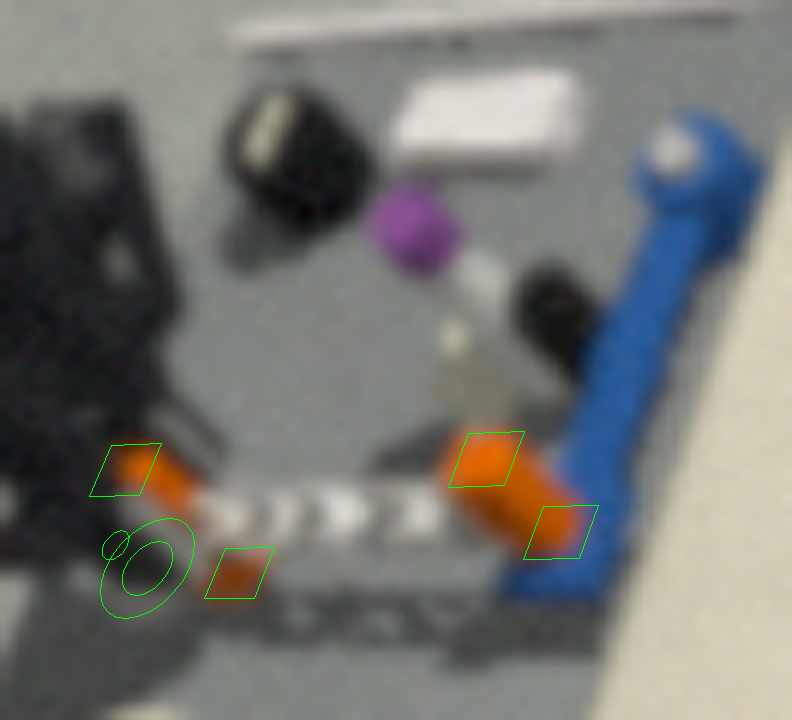

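View pics/r4t.png

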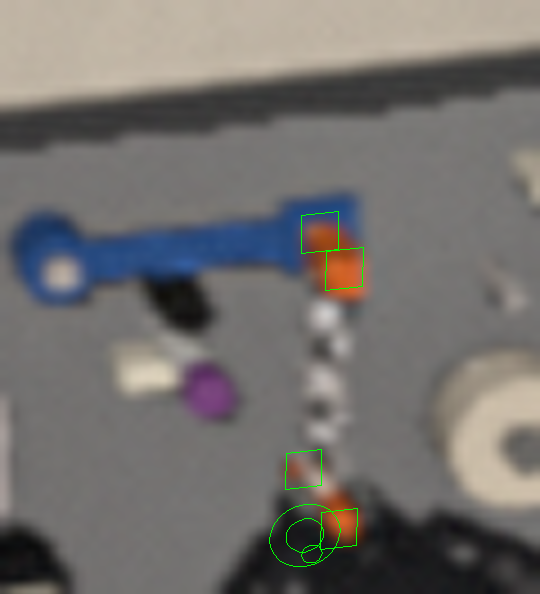

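arm_command(
  motion=[
    [0,[0,0,-0.03],[0,0,0]],
    [0,[0,0,0],[0,0,0]],
  ],
)

```text
time: 16.32
ee_pos: [0.4917, -0.2435, 0.1014]
tcp_rot: [179.9, 27.4, -174.6]
wrist_force: [6.4, 0.4, 3.8]
opening: 0.0131
```

```bash
python3 - <<'E'
from h import *
st2()
E
```

```text
t 16.325 open 0.0131 tool-in-deck turn [-0.0914  2.6408  0.0144] Fdeck [ 7.4258 -0.1853  0.1044]
 deck mm: seat [118.3116  -0.1092  23.3825] ring [ 0.4441 -0.0528  9.2316] (post 0,0,18)
```

arm_command(
  motion=[
    [0,[-0.04,0,0],[0,0,0]],
    [0,[-0.04,0,0],[0,0,0]],
    [0,[0,0,0],[0,0,0]],
  ],
)

```text
time: 16.7
ee_pos: [0.4945, -0.2433, 0.1028]
tcp_rot: [179.9, 27.2, -174.7]
wrist_force: [-6.0, -0.8, 8.1]
opening: 0.0135
```

```bash
python3 - <<'E'
from h import *
st2()
E
```

```text
t 16.7 open 0.0135 tool-in-deck turn [-0.0674  2.8477  0.0997] Fdeck [-1.2445 -0.2398 10.0392]
 deck mm: seat [121.4753  -0.3041  22.8951] ring [ 3.5576 -0.08    9.17  ] (post 0,0,18)
```

The pull force fell from 7.4 N to −1.2 N over 3 mm of easing upslope, so the post is inside the ring and carrying the tension. I'll release with a partial opening.

arm_command(
  motion=[
    [0.15,[0,0,0],[0,0,0]],
    [0.35,[0,0,0],[0,0,0]],
    [0.35,[0,0,0],[0,0,0]],
    [0.35,[0,0,0],[0,0,0]],
  ],
)

```text
time: 17.2
ee_pos: [0.4955, -0.2428, 0.1029]
tcp_rot: [179.8, 27.3, -174.6]
wrist_force: [0.1, 0.5, 0.0]
opening: 0.0299
```

```bash
python3 - <<'E'
from h import *
st2()
E
```

```text
t 17.2 open 0.0299 tool-in-deck turn [-0.1401  2.7234  0.0394] Fdeck [ 0.1206  0.4446 -0.0214]
 deck mm: seat [122.4004   0.1795  22.6175] ring [4.5127 0.3014 8.6365] (post 0,0,18)
```

arm_command(
  motion=[
    [0.35,[0,0,-0.1],[0,0,0]],
    [0.35,[0,0,-0.3],[0,0,0]],
    [0.35,[0,0,-0.6],[0,0,0]],
    [0.35,[0,0,-0.8],[0,0,0]],
    [0.35,[0,0,-0.8],[0,0,0]],
    [0.35,[0,0.6,-0.6],[0,0,0]],
    [0.35,[0,0.8,0],[0,0,0]],
    [0.35,[0,0.8,0],[0,0,0]],
    [0.35,[0,0.8,0],[0,0,0]],
    [0.35,[0,0.8,0],[0,0,0]],
    [0.35,[0,0,0],[0,0,0]],
  ],
)

```text
time: 18.58
ee_pos: [0.386, -0.021, 0.2755]
tcp_rot: [179.9, 27.5, -174.2]
wrist_force: [0.5, -0.6, -0.4]
opening: 0.0298
```

```bash
python3 - <<'E'
from h import *
st2()
overlay("f_t","top",300,140,90,80,8,[circle(deck([0,0,.018]),DR,.004)]); overlay("f_s","scene",175,230,66,60,12,[])
for n in C: cv2.imwrite(f"pics/full_{n}.png",viewer.camera(n))
E
```

```text
t 18.575 open 0.0298 tool-in-deck turn [-0.3168  2.5413 -0.3823] Fdeck [ 0.2006 -0.6471 -0.6254]
 deck mm: seat [132.3527 231.9318 216.4939] ring [ 14.5122 231.2418 202.1364] (post 0,0,18)
```

View pics/f_t.png

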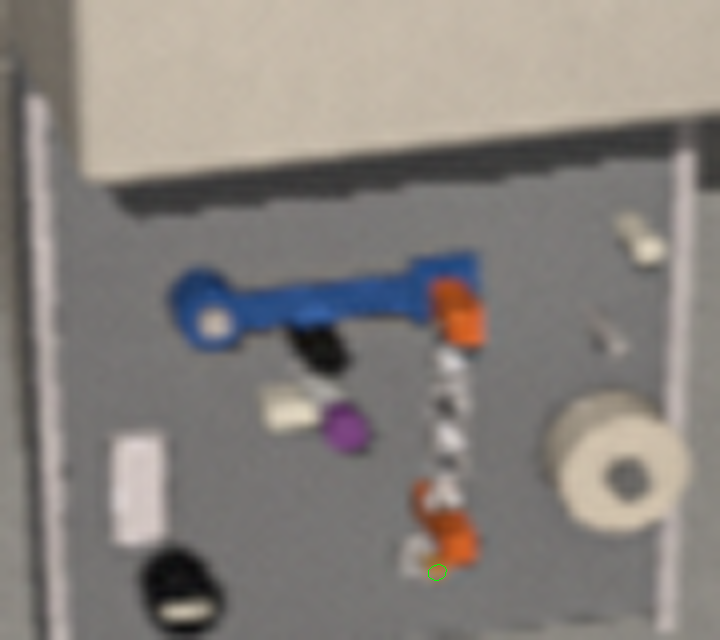

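View pics/f_s.png

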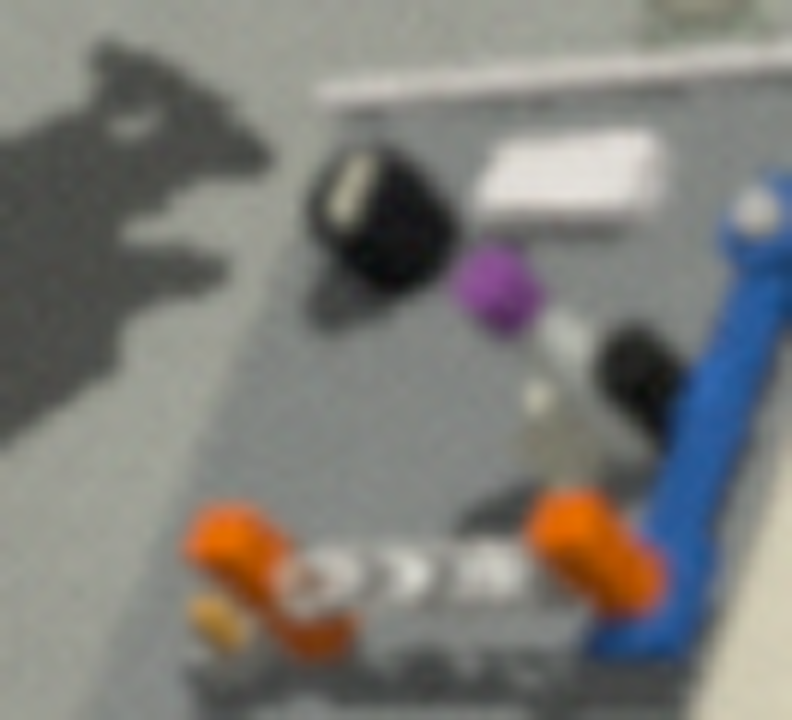

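View pics/full_top.png

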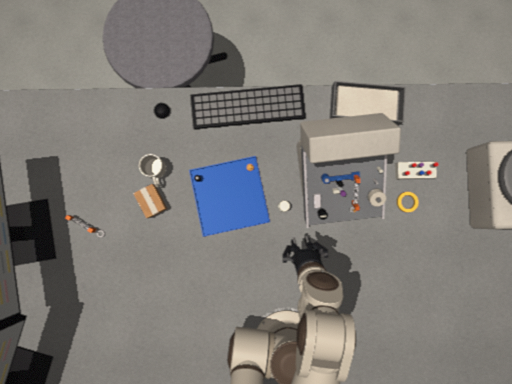

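```bash
python3 - <<'E'
from h import *
ims={n:viewer.camera(n) for n in C}
def boxes(ringn,seatn):
    # deck mm -> prong axis at x=138, ring x=3.5
    pr=deck(np.array([138,0,seatn-16])/1e3); rg=deck(np.array([3.5,0,ringn])/1e3-np.array([0,0,.003]))
    x=(rg-pr)/np.linalg.norm(rg-pr); y=DR[:,1]; z=np.cross(y,-x); z=z if z@DR[:,2]>0 else -z
    H=pr+z*.036; E=rg+z*.036-x*.028
    box=lambda O,lo:[O+x*a*.008+y*q*.007+z*w for w in(.012,-lo) for a,q in((1,1),(1,-1),(-1,-1),(-1,1))]
    return box(H,.02),box(E,.036),rg
for rn,sn in((9,22),(6,22),(9,25),(20,22)):
    hb,eb,rg=boxes(rn,sn)
    print(rn,sn,*[f"{n} hook {blob(n,hullcent(n,hb)[0],8,ims[n])[0]-hullcent(n,hb)[0]}" for n in C], *[f"{n} eye {blob(n,hullcent(n,eb)[0],7,ims[n])[0]-hullcent(n,eb)[0]}" for n in C])
hb,eb,rg=boxes(9,22)
L=[hb[:4],hb[4:],eb[:4],eb[4:],circle(rg+DR[:,2]*.003,DR,.014),circle(rg+DR[:,2]*.003,DR,.0075),circle(deck([0,0,.018]),DR,.004)]
overlay("g_t","top",340,165,25,50,12,L); overlay("g_s","scene",183,265,50,25,16,L)
a=cv2.imread("pics/g_s.png"); cv2.imwrite("pics/g_s.png",a[:600])
E
```

```text
9 22 scene hook [-0.7804 -0.4543] top hook [0.6429 0.9677] scene eye [-0.7317  0.167 ] top eye [0.0358 1.6586]
6 22 scene hook [-0.5766 -0.4608] top hook [0.6473 0.7754] scene eye [-1.0456 -0.2599] top eye [0.2332 1.8421]
9 25 scene hook [-0.0009  0.1119] top hook [0.3911 0.4029] scene eye [-0.4699  0.2734] top eye [-0.0114  1.4368]
20 22 scene hook [-1.5532 -0.4564] top hook [0.6384 1.6888] scene eye [0.3447 1.6489] top eye [-0.6848  0.9632]
```

View pics/g_s.png

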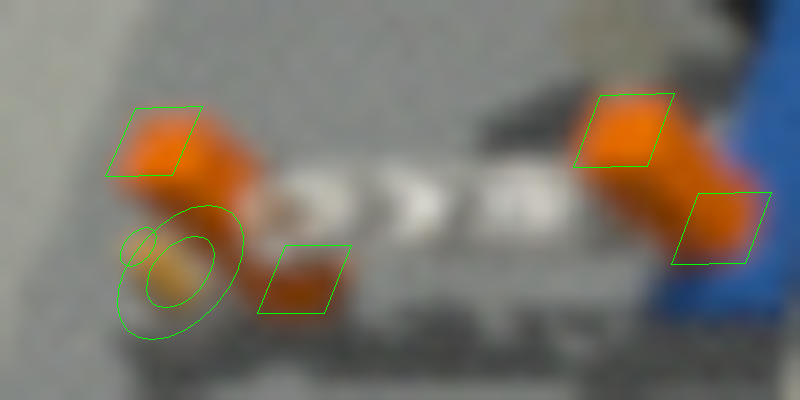

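View pics/g_t.png

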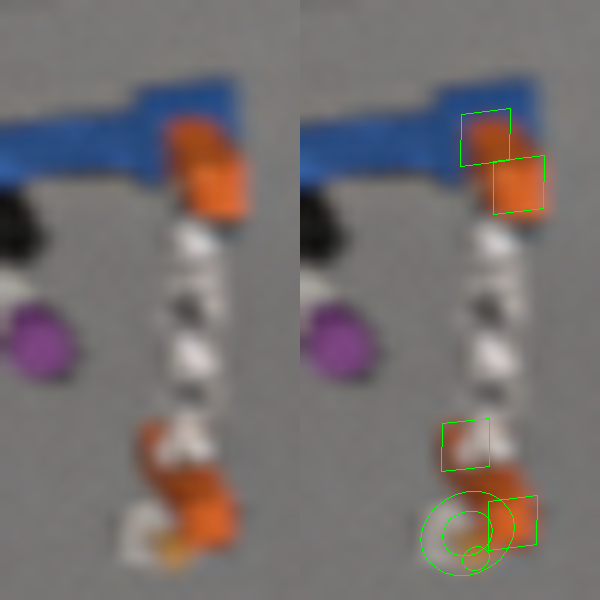

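```bash
python3 - <<'E'
from h import *
im=viewer.camera("top")
def box(seatn,px):
    pr=deck(np.array([px,0,seatn])/1e3); x=-DR[:,0];y=DR[:,1];z=DR[:,2]
    return [pr+x*a*.008+y*q*.007+z*w for w in(.032,0.) for a,q in((1,1),(1,-1),(-1,-1),(-1,1))]
x0,y0,k=335,165,20
base=cv2.resize(im[y0:y0+25,x0:x0+20],None,fx=k,fy=k,interpolation=cv2.INTER_CUBIC)
def draw(b,c,off,col): cv2.polylines(b,[np.round([np.array(tocrop(x0,y0,k,proj("top",q)+off)) for q in c]).astype(int)],True,col,1)
pl=lambda n:[deck(np.array([140+a*14,b*14,n])/1e3) for a,b in((1,1),(1,-1),(-1,-1),(-1,1))]
out=[]
b=base.copy(); draw(b,pl(22),np.zeros(2),(0,255,255))
b2=base.copy(); 
off=np.array([0,.3]); draw(b2,pl(22),off,(0,255,255)); c=box(22,138); draw(b2,c[:4],off,(0,255,0)); draw(b2,c[4:],off,(0,255,0))
cv2.imwrite("pics/pl.png",cv2.hconcat([b,b2]))
for off in (np.array([0,0]),np.array([0,.3])):
  for s in (22,24,26):
    h,a=hullcent("top",box(s,138)); print(off,s,blob("top",h,8,im)[0]-h-off)
E
```

```text
[0 0] 22 [0.6425 0.975 ]
[0 0] 24 [0.4718 0.727 ]
[0 0] 26 [0.3007 0.4784]
[0.  0.3] 22 [0.6425 0.675 ]
[0.  0.3] 24 [0.4718 0.427 ]
[0.  0.3] 26 [0.3007 0.1784]
```

View pics/pl.png

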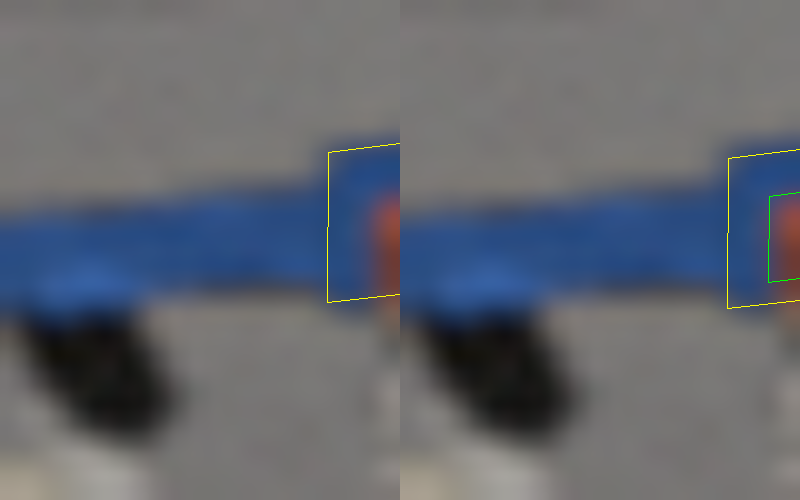

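```bash
python3 - <<'E'
from h import *
im=viewer.camera("top")
def box(seatn,px):
    pr=deck(np.array([px,0,seatn])/1e3); x=-DR[:,0];y=DR[:,1];z=DR[:,2]
    return [pr+x*a*.008+y*q*.007+z*w for w in(.032,0.) for a,q in((1,1),(1,-1),(-1,-1),(-1,1))]
x0,y0,k=347,167,25
base=cv2.resize(im[y0:y0+20,x0:x0+16],None,fx=k,fy=k,interpolation=cv2.INTER_CUBIC)
def draw(b,c,off,col): cv2.polylines(b,[np.round([np.array(tocrop(x0,y0,k,proj("top",q)+off)) for q in c]).astype(int)],True,col,1)
pl=lambda n:[deck(np.array([140+a*14,b*14,n])/1e3) for a,b in((1,1),(1,-1),(-1,-1),(-1,1))]
off=np.array([.2,.25]); b2=base.copy()
draw(b2,pl(22),off,(0,255,255)); c=box(22,138); draw(b2,c[:4],off,(0,255,0)); draw(b2,c[4:],off,(0,255,0))
cv2.imwrite("pics/pl2.png",cv2.hconcat([base,b2]))
E
```

```text
(no output)
```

View pics/pl2.png

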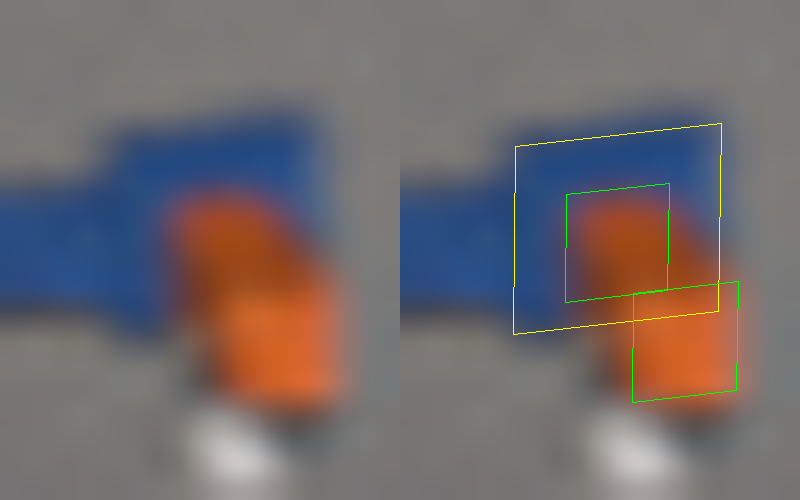

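Both views show the arm home, the prong end at the hole and the ring over the post. The images fix the tab's seating height only to about ±2 mm, so I'll press the hook tab lightly with shut fingers to confirm it physically.

```bash
python3 - <<'E'
from h import *
plan(deck(np.array([139,0,130])/1e3+POST),RT,True)
plan(deck(np.array([139,0,68])/1e3+POST),RT,True)
E
```

```text
t 19.075 pos [ 0.3866 -0.0255  0.2743] rpy [ 179.8694   27.3084 -174.7405] q [ -8.4628 -43.4443 -25.8086  81.0258   6.3755 -12.2449] F [-0.3428  0.2596 -0.0608] open 0.029910469398654643
shift units [-1.6345 -3.7803  1.4619] turn units [ 0.0105 -0.4486 -0.0211]
t 19.075 pos [ 0.3866 -0.0255  0.2743] rpy [ 179.8694   27.3084 -174.7405] q [ -8.4628 -43.4443 -25.8086  81.0258   6.3755 -12.2449] F [-0.3428  0.2596 -0.0608] open 0.029910469398654643
shift units [-1.6345 -3.7803  2.4952] turn units [ 0.0105 -0.4486 -0.0211]
```

arm_command(
  motion=[
    [0,[0,0,0],[0.01,-0.45,-0.02]],
    [0,[-0.23,-0.54,0],[0,0,0]],
    [0,[-0.23,-0.54,0],[0,0,0]],
    [0,[-0.23,-0.54,0],[0,0,0]],
    [0,[-0.23,-0.54,0],[0,0,0]],
    [0,[-0.23,-0.54,0],[0,0,0]],
    [0,[-0.23,-0.54,0.3],[0,0,0]],
    [0,[-0.25,-0.54,0.5],[0,0,0]],
    [0,[0,0,0.66],[0,0,0]],
    [0,[0,0,0],[0,0,0]],
    [0,[0,0,0],[0,0,0]],
  ],
)

```text
time: 20.45
ee_pos: [0.536, -0.2383, 0.2487]
tcp_rot: [-180.0, 30.1, -174.5]
wrist_force: [0.4, 0.2, 0.2]
opening: 0.0003
```

```bash
python3 - <<'E'
from h import *
plan(deck(np.array([139,0,68])/1e3+POST),RT,True)
L=[circle(deck(np.array([139,0,55])/1e3+POST),DR,.007)]
overlay("k_s","scene",190,225,60,50,12,L);overlay("k_t","top",330,150,45,50,9,L)
E
```

```text
t 20.45 pos [ 0.536  -0.2383  0.2487] rpy [-179.9675   30.071  -174.4789] q [-32.5995 -15.0182 -12.2742  68.2351  17.9915 -34.1731] F [0.4278 0.2364 0.1846] open 0.0002856848745158485
shift units [ 0.0103 -0.0156  1.0524] turn units [0.0047 0.0118 0.0175]
```

View pics/k_s.png

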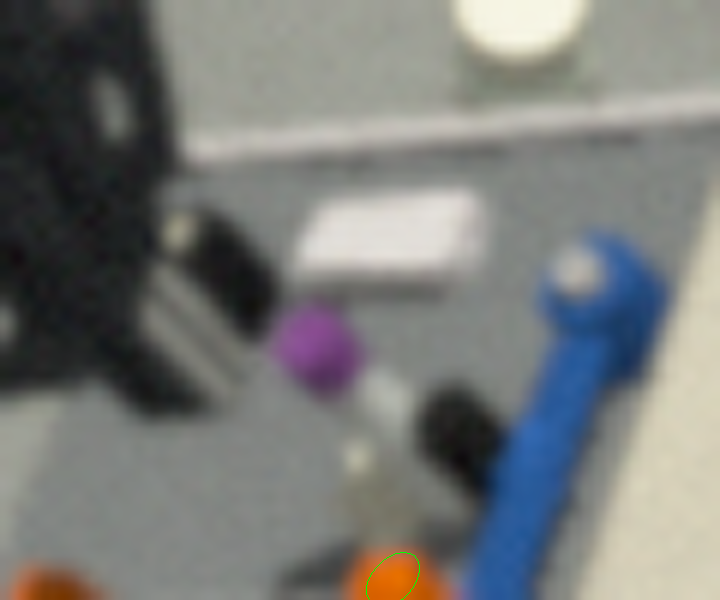

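arm_command(
  motion=[
    [0,[0.01,-0.015,0.4],[0,0,0]],
    [0,[0,0,0.4],[0,0,0]],
    [0,[0,0,0.28],[0,0,0]],
    [0,[0,0,0.07],[0,0,0]],
    [0,[0,0,0],[0,0,0]],
  ],
)

```text
time: 21.18
ee_pos: [0.5702, -0.2358, 0.1883]
tcp_rot: [-180.0, 30.1, -174.5]
wrist_force: [0.9, 1.2, 1.2]
opening: 0.0
```

```bash
cat >> h.py <<'E'
def st3():
    p,R,o=cur(); print("t",o["time"],"tcp deck mm",(DR.T@(p-BASE)-POST)*1e3,"F",DR.T@o["wrist_force"])
E
python3 -c "
from h import *
st3()"
```

```text
t 21.175 tcp deck mm [139.1      0.2321  61.6343] F [1.464  1.1265 0.4891]
```

arm_command(
  motion=[
    [0,[0,0,0.035],[0,0,0]],
    [0,[0,0,0],[0,0,0]],
  ],
)

```text
time: 21.42
ee_pos: [0.5713, -0.2358, 0.1863]
tcp_rot: [-180.0, 30.1, -174.5]
wrist_force: [0.5, 0.7, -0.2]
opening: -0.0001
```

arm_command(
  motion=[
    [0,[0,0,0.02],[0,0,0]],
    [0,[0,0,0],[0,0,0]],
  ],
)

```text
time: 21.68
ee_pos: [0.5718, -0.2355, 0.1847]
tcp_rot: [-180.0, 30.0, -174.5]
wrist_force: [0.7, -0.5, 0.2]
opening: -0.0002
```

```bash
python3 -c "
from h import *
st3()"
```

```text
t 21.675 tcp deck mm [138.7312   0.3     57.7407] F [ 0.6537 -0.5989 -0.1129]
```

No contact at 57.7 mm, so I'll continue in small steps.

arm_command(
  motion=[
    [0,[0,0,0.02],[0,0,0]],
    [0,[0,0,0],[0,0,0]],
  ],
)

```text
time: 21.92
ee_pos: [0.5724, -0.2356, 0.1841]
tcp_rot: [-180.0, 30.1, -174.5]
wrist_force: [-3.0, 0.0, 4.4]
opening: -0.0
```

arm_command(
  motion=[
    [0,[0,0,0.02],[0,0,0]],
    [0,[0,0,0],[0,0,0]],
  ],
)

```text
time: 22.18
ee_pos: [0.5729, -0.2358, 0.1838]
tcp_rot: [-179.9, 30.1, -174.5]
wrist_force: [-10.5, 0.1, 8.5]
opening: 0.0004
```

```bash
python3 -c "
from h import *
st3()"
```

```text
t 22.175 tcp deck mm [139.193   -0.0543  56.4944] F [-4.7457  1.1312 12.5961]
```

Stiff contact came at 56.5–57 mm in the robot's reading, which is where a seated tab should be (54 mm plus the roughly 2.5 mm offset seen before). It took 12.6 N without giving way. Now I'll retreat.

arm_command(
  motion=[
    [0,[0,0,-0.1],[0,0,0]],
    [0,[0,0,-0.4],[0,0,0]],
    [0,[0,0,-0.8],[0,0,0]],
    [0,[0,0,-0.8],[0,0,0]],
    [0,[0.2,0.5,-0.5],[0,0,0]],
    [0,[0.3,0.7,0],[0,0,0]],
    [0,[0.3,0.7,0],[0,0,0]],
    [0,[0.3,0.7,0],[0,0,0]],
    [0,[0.3,0.7,0],[0,0,0]],
    [0,[0.2,0.4,0],[0,0,0]],
    [0,[0,0,0],[0,0,0]],
    [0,[0,0,0],[0,0,0]],
  ],
)

```text
time: 23.68
ee_pos: [0.3915, -0.0301, 0.2699]
tcp_rot: [-180.0, 30.1, -174.4]
wrist_force: [0.6, 0.0, -0.0]
opening: -0.0002
```

```bash
python3 - <<'E'
from h import *
st3()
overlay("z_t","top",320,150,60,66,9,[]); overlay("z_s","scene",182,260,60,36,13,[])
cv2.imwrite("pics/z_full.png",viewer.camera("scene"))
E
```

```text
t 23.675 tcp deck mm [ 42.633  221.8048 211.5848] F [ 0.471  -0.0221 -0.3142]
```

View pics/z_t.png

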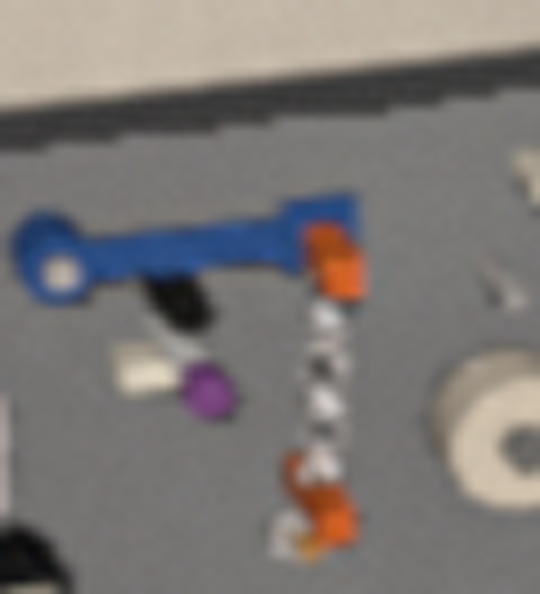

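View pics/z_s.png

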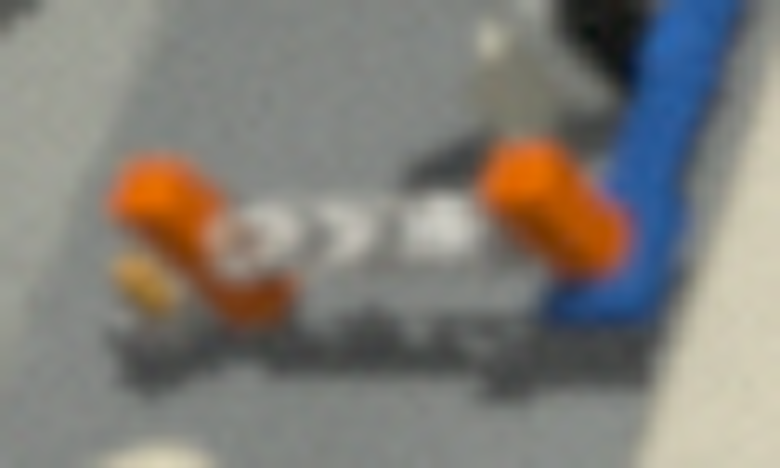

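View pics/z_full.png

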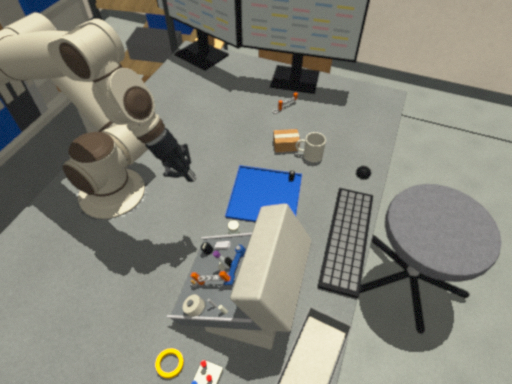

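```bash
python3 -c "
from workcell import bot
print(bot.job_done())"
```

```text
the job is handed in; nothing more can be done
None
```

The spring is fitted and the job is handed in at about 24 s of the 61 s allowed. The prong is in the roller arm's hole, the ring is over the brass post, and the spring holds the arm home.

I gripped the tray spring by its ring-end tab and lowered the prong into the hole. Then I pulled down the slope: the arm swung home, and stretching began about 20 mm short of the post, as the geometry predicts. I stretched it over the post, lowered the ring to the washer and let go.

**Checks that agreed:**
- **Ring on the post:** easing the pull by 3 mm before release dropped the force on the tool from 7.4 N to −1.2 N, so the post had taken the tension. The last images show the brass tip standing up through the ring.
- **Prong seated:** after release I pressed the hook tab with shut fingers. It met them at about the seated height and took 12.6 N without giving way.
- **Arm home and the rest in place:** the last images show the arm at home and nothing else in the tray or on the desk visibly moved. The robot is clear.

**Checks that disagreed or were weaker:**
- **Cameras:** the two cameras and the robot's own position disagreed by 2–3 mm. The images alone left the prong's depth uncertain by about 2 mm, which is why I pressed on it.
- **Slip in the grip:** while seating the prong, the spring tipped about 3° in the grip. I allowed for that when placing the ring.
- **Ring height:** lowering the ring onto the washer pushed with about 18 N for a moment, below the limits. I did not measure its height again after letting go, beyond the images.

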